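# Load the cheese grater from the scale's scoop pan

## Task

The cheese in the scoop pan has been weighed and is to be grated: tip all six pieces from the pan into the grater's open mouth without dropping any on the counter, then gently set the empty pan back upright in the middle of the scale's platform, without dropping it. Finish by lowering the grater's raised presser onto the cheese; leave the other things on the counter alone.

Things in the scene. Friction and masses are not known exactly. Their poses are not given: they have to be found in the camera images.
- pan: Loose red-enamelled scoop pan on the scale, 0.26 kg, walls 36 high, 3 thick. Origin: underside of its flat 3 thick floor; own z up; pouring end to own -y, black grip at +y. Sides parallel (x = +-47) from the back wall (y = 65) to y = -30, then closing in to the open lip, 71 wide inside, at y = -80. The floor rises 5 to the lip from y = -45: pieces slide out from about 35 degrees, the last by 60.
- pan_grip (a point): Middle of the pan's black upright grip on its back wall, own (0, 63.5, 60): a flat block 60 wide (pan x), 12 thick (pan y), from 29 to 71 above the pan's underside. Taken from above with the fingers closing along the pan's y; the inner finger hangs inside the pan above the pieces, which are at most 26 high.
- pan_lip (a point): Middle of the pan's pouring lip, upper face, own (0, -80, 8).
- scale: White counter scale, fixed. Origin on the counter under the platform's centre; keypad to own -x. Body 250 (x) by 260 (y), plus a low sloping keypad reaching to own x = -195.
- scale_top (a point): Centre of the scale's steel platform, upper face, 90 above the counter. Axes as the scale's. The platform is 210 (own x) by 240 (own y).
- grater: Electric cheese grater, fixed. Origin on the counter under the centre of the feed mouth; drawer to own -x, steel motor housing (to own x = +240, y = +-89, 154 high) to own +x. Own +z up.
- mouth (a point): Centre of the grater's rectangular feed mouth at the height of its rim, 185 above the counter. Axes as the grater's. The mouth is open upward, inside 90 (own x) by 144 (own y), walls 4 to 5 thick, 52 deep to the crest of the toothed drum (lying along own y).
- presser (a joint): Presser angle, rad. Two arms (own y = +-50) carry a white plate 128 by 68, 50 below them. 0: down in the mouth, arms level; 1.57: arms upright; 2.25: back stop. Starts folded back (2.0 to 2.2). Stiff damped hinge: above about 1.2 it stays where left, below it sinks slowly by its weight (about 1 to 3 N at the bar moves it). Rests on the cheese at about 0.1 to 0.45.
- presser_hinge (a point): Middle of the presser's hinge axis, which lies along the grater's own y, at grater (75, 0, 195). Axes as the grater's.
- presser_bar (a point): Middle of the presser's round black grip bar, 20 thick, 108 long along grater y (92 free between the arms), 160 from the hinge. At angle q: grater x = 75 - 160 cos q, z = 195 + 160 sin q. Can be pinched from above, fingers closing along grater x, and carried along its arc, turning in the fingers; when down it stands 26 clear of the grater's front wall.
- piece1: One of six pieces of hard cheese, about 27 by 24 by 24, 22 g, lying loose in the pan. Origin at the middle of its underside as it lies at the start.
- piece2: A piece of cheese like piece1.
- piece3: A piece of cheese like piece1.
- piece4: A piece of cheese like piece1.
- piece5: A piece of cheese like piece1.
- piece6: A piece of cheese like piece1.
- knife: Bystander: cheese knife with a short leaf-shaped blade, 190 long, origin near the middle, lying between scale and grater.
- mill: Bystander: wooden pepper mill, 54 wide, 122 high, origin at its foot.
- bowl: Bystander: steel bowl, 124 wide, 55 high, origin at its foot.
- jar: Bystander: green jar with a yellow cap, 72 wide, 105 high, origin at its foot.
- bottle: Bystander: amber bottle, 60 wide, 190 high, origin at its foot.
- wedge: Bystander: large wedge of cheese, 150 long, 75 high, on a wooden board (fixed, 18 thick); origin on its underside.
- salami: Bystander: salami, 62 thick, 220 long, origin on its underside, at the right side of the counter.
Things that resemble listed ones, but are neither listed nor needed, are in the scene too. There is more than one size of the pan; the job needs the largest.

How it is judged:
On the way, in this order (a step that is already met when the one before it is completed fails the run):
1. all six pieces of cheese lie in the grater's mouth, below its rim, with the presser still up (x of piece1 in the frame of mouth between -0.05 and 0.05 m and y of piece1 in the frame of mouth between -0.075 and 0.075 m and z of each of piece1, piece2, piece3, piece4, piece5, piece6 in the frame of mouth below -0.008 m and x of piece2 in the frame of mouth between -0.05 and 0.05 m and y of piece2 in the frame of mouth between -0.075 and 0.075 m and x of piece3 in the frame of mouth between -0.05 and 0.05 m and y of piece3 in the frame of mouth between -0.075 and 0.075 m and x of piece4 in the frame of mouth between -0.05 and 0.05 m and y of piece4 in the frame of mouth between -0.075 and 0.075 m and x of piece5 in the frame of mouth between -0.05 and 0.05 m and y of piece5 in the frame of mouth between -0.075 and 0.075 m and x of piece6 in the frame of mouth between -0.05 and 0.05 m and y of piece6 in the frame of mouth between -0.075 and 0.075 m and value of joint presser above 1.2 rad), for 0.2 s.
2. the empty pan stands upright in the middle of the scale's platform, the presser still up (horizontal distance between pan and scale_top below 0.04 m and z of pan in the frame of scale_top between -0.005 and 0.005 m and angle between pan's own z axis and vertical below 0.06 rad and linear speed of pan below 0.02 m/s and value of joint presser above 1.2 rad), for 0.2 s.
At the end, for the whole second after the job is handed in: All six pieces are in the grater's mouth below its rim; the presser is down on them (joint below 0.65 rad) and at rest; the pan stands upright on the scale's platform, its origin within 40 mm of the platform's centre, at rest (x of piece1 in the frame of mouth between -0.05 and 0.05 m and y of piece1 in the frame of mouth between -0.075 and 0.075 m and z of each of piece1, piece2, piece3, piece4, piece5, piece6 in the frame of mouth below -0.008 m and x of piece2 in the frame of mouth between -0.05 and 0.05 m and y of piece2 in the frame of mouth between -0.075 and 0.075 m and x of piece3 in the frame of mouth between -0.05 and 0.05 m and y of piece3 in the frame of mouth between -0.075 and 0.075 m and x of piece4 in the frame of mouth between -0.05 and 0.05 m and y of piece4 in the frame of mouth between -0.075 and 0.075 m and x of piece5 in the frame of mouth between -0.05 and 0.05 m and y of piece5 in the frame of mouth between -0.075 and 0.075 m and x of piece6 in the frame of mouth between -0.05 and 0.05 m and y of piece6 in the frame of mouth between -0.075 and 0.075 m and value of joint presser below 0.65 rad and velocity of joint presser between -0.1 and 0.1 rad/s and horizontal distance between pan and scale_top below 0.04 m and z of pan in the frame of scale_top between -0.005 and 0.005 m and angle between pan's own z axis and vertical below 0.06 rad and linear speed of pan below 0.02 m/s); the robot touches nothing.
It fails at once if a piece of cheese fell onto the counter (height (world z) of any of piece1, piece2, piece3, piece4, piece5, piece6 below 0.04 m).
It fails at once if the pan was dropped (free of the fingers and falling faster than 0.4 m/s, about 8 mm) (contact force between the fingers and pan below 0.05 N and linear speed of pan above 0.4 m/s).
It fails at once if another thing on the counter was moved by more than 30 mm (distance of any of knife, mill, bowl, jar, bottle, wedge, salami from where it was at the start of the episode above 0.03 m).
It also fails if it takes over 67 s, if anything falls off the work surface, if the arm or the gripper's body presses on something with over 40 N, if the wrist force passes 120 N, or if a joint passes its speed limit or range.

## Robot

A 6-joint arm with a two-finger parallel gripper is mounted at the origin on the work surface. World frame = base frame: x ahead of the robot, y to its left, z up, the work surface at z = 0. Lengths are in m, angles in rad, forces in N, time in s.
With the tool pointing down it reaches from about 0.325 to 1 m from the base axis. Payload 5.1 kg.
Tool frame: the origin (TCP) lies midway between the tips of the shut fingers; the grasp point (between the pads) lies 19 mm behind it (env.pinch_z is the distance from the TCP to the grasp point, in m); z points along the fingers, y is the line along which they close (so a half turn about z gives the same grasp; the last joint's range is limited). The gripper opens to 85 mm and grips with 20 to 120 N. Pads are 22 mm wide; open, the fingers measure 114 mm over their backs; the gripper's body (76 mm by 85 mm) begins 54 mm behind the grasp point. The pads swing forward as they close: fully open they stand 13 mm farther back than shut.
Start: joints at [1.022, 0.124, 1.65, -0, 1.367, -0.083], TCP at [0.292, 0.581, 0.231] pointing down, gripper open.
Joint ranges: [-2.61, 2.61], [-1.02, 2.33], [0.03, 2.71], [-1.35, 4.49], [0.32, 2.68], [-2.91, 2.91]. Speed limits (rad/s): [2.57, 2.57, 3.14, 3.14, 3.14, 3.14].

## Interface

Orientations are given as a rotation vector (axis times angle).
In Python, from station import env gives the robot as it stands.
- The arm moves only by the tool step_arm, never from a script. Its argument "plan" is a list of rows, each a list of 5 numbers: the opening, from 0 (shut) to 1 (fully open), then the shift along the tool's x, y, z in units of 25 mm (1.0 is 25 mm), then the turn about the tool's z in units of 10 degrees (1.0 is 10 degrees). A call has 1 to 5 rows; each row shifts and turns the commanded pose from where the row before left it, along the tool's axes as they then stand; what a row does not reach is not made up. A row lasts 1/8 s, in which the tool goes at most 62.5 mm and 10.7 degrees, less where a joint would pass 70% of its speed; a pose out of reach is approached as far as the arm can. A call is refused whole if a number of a shift passes 1 or a number of a turn 1, either way. A call with a gripper value outside its range is refused whole. The fingers move at their own pace and stop on an object; "force" is the grip in N (left out, the last holds). Time passes only in rows, so rows that do not move let the fingers close. It gives the time, the measured TCP pose, the force, the opening and the grip force at its end, in the units of the state.
- env.state(): the state, without advancing time (a new reading comes with each control period).
- env.get_image(name): name is "side" or "top" or "wrist"; returns a dict with "pixels" (400x640x3 uint8, red, green, blue), "fx", "fy", "cx", "cy" (pixels), "world_to_cam" (4x4, takes a point from world to camera coordinates); the wrist camera has in their place "hand_eye" (4x4, takes a point from camera to tool coordinates, whose origin is the TCP and whose axes are the flange's). Camera axes: x right, y up, looking along -z (the intrinsics and any distortion apply to the point x, -y, -z); pixel columns grow to the right and rows downward; lengths in m; the calibration is good to about 2 mm. A picture is of the moment at which its call begins: read the wrist's pose just before it. There is no depth.
- env.close_job(): hands the job in; it is judged then, once.
Trained networks look in a picture, given as the dict that the camera call returned (one of the last four; its "shot" number tells which), for a name from the list of things; names that differ only in an ending like _2 or _b are one class to them, and where a whole thing is asked for, a point or a joint stands for the part that bears it (a point fixed in the world has none). Each returns a list of dicts, best first, with "conf" (0 to 1); they miss things now and then, are a little off and sometimes report something else, mostly with a low value. They report only what shows in the picture. A call takes as long as a camera call. They do not tell look-alikes from the thing itself.
- env.cut_out(picture, label): "region" (400x640 bool, what is visible of it) and "rect" ([left, top, right, bottom] in pixels, round what is visible of it).
The state is a dict: "clock": time; "joint_pos": joint angles; "qd": joint speeds; "tau": joint torques, N m; "tool_pos": TCP position; "orientation": TCP orientation; "force": force on the tool from outside, world axes, zero at the start; "ft_torque": the same for the moment, N m; "gripper_width": finger opening in m; "grip_force": force on a finger pad.
Only numpy, scipy, OpenCV 4.12 (cv2) and the standard library are available. Lean on these libraries where they do the work, as an engineer would, in place of code of your own. Each camera call takes 0.05 s, during which the arm holds its last target. There are 200 camera calls.

## Working session

There is one attempt and no reset: what is moved stays moved. The work goes in short steps, Python scripts to look and compute and a tool call to move; the robot and the scene stay as the last step left them, time stands still between calls to the robot, and variables do not carry over. Pictures are saved under pics/ and viewed, at most 10 in all, crops included, and the job is handed in when it is done.

Besides the shell and the picture viewer there is one more tool, called after "Call:" as name([rows], argument=value, ...), one row to a line, values as JSON. step_arm: Moves the arm, as the interface text tells. Its arguments: {"type":"object","properties":{"plan":{"type":"array"},"force":{"type":"number"}},"required":["plan"]}

```bash
mkdir -p pics; ls; cat > h.py <<'E'
import numpy as np, cv2
from scipy.spatial.transform import Rotation as R
from station import env
def shot(n,save=None):
    s=env.state(); p=env.get_image(n)
    if save: cv2.imwrite('pics/'+save,p['pixels'][:,:,::-1])
    if 'world_to_cam' in p: p['w2c']=np.array(p['world_to_cam'])
    else:
        T=np.eye(4);T[:3,:3]=R.from_rotvec(s['orientation']).as_matrix();T[:3,3]=s['tool_pos']
        p['w2c']=np.linalg.inv(T@np.array(p['hand_eye']))
    return p
def proj(p,X):
    c=(p['w2c']@np.append(X,1))[:3]
    return np.array([p['cx']+p['fx']*c[0]/-c[2], p['cy']+p['fy']*-c[1]/-c[2]])
def ray(p,uv):
    d=np.array([(uv[0]-p['cx'])/p['fx'],-(uv[1]-p['cy'])/p['fy'],-1])
    M=np.linalg.inv(p['w2c']); return M[:3,3],M[:3,:3]@d
def atz(p,uv,z):
    o,d=ray(p,uv); return o+d*(z-o[2])/d[2]
E
python3 - <<'E'
from h import *
s=env.state(); print({k:np.round(v,3) for k,v in s.items()}); print(env.pinch_z)
for n in('top','side'):
    p=shot(n,n+'0.png'); print(n,[k for k in p if k!='pixels'],np.round(p['w2c'],3).tolist(),p['fx'],p['fy'],p['cx'],p['cy'])
    for l in('pan','pan_grip','scale','grater','presser_bar','piece1','knife','mill','bowl','jar','bottle','wedge','salami'):
        print(l,[(round(r['conf'],2),np.round(r['rect']).astype(int).tolist(),int(r['region'].sum())) for r in env.cut_out(p,l)])
E
```

```text
pics
{'clock': np.float64(0.0), 'joint_pos': array([ 1.022,  0.125,  1.652, -0.   ,  1.367, -0.083]), 'qd': array([ 0.   , -0.003,  0.   ,  0.001, -0.003, -0.001]), 'tau': array([ 1.0000e-03, -4.2361e+01, -3.6546e+01,  0.0000e+00,  7.0000e-03,
        0.0000e+00]), 'tool_pos': array([0.292, 0.58 , 0.23 ]), 'orientation': array([-7.250e-01, -3.056e+00,  3.000e-03]), 'force': array([-0.524,  0.076,  0.914]), 'ft_torque': array([ 0.007, -0.01 , -0.015]), 'grip_force': np.float64(0.0), 'gripper_width': np.float64(0.086)}
0.0187
top ['fx', 'fy', 'cx', 'cy', 'world_to_cam', 'shot', 'w2c'] [[0.013, -1.0, 0.003, -0.006], [0.976, 0.013, 0.216, -0.534], [-0.216, -0.0, 0.976, -1.465], [0.0, 0.0, 0.0, 1.0]] 416.93337360643153 416.93337360643153 318.3749105982989 207.78578633123945
pan [(0.86, [345, 255, 370, 287], 542), (0.79, [217, 195, 262, 224], 927), (0.59, [187, 279, 220, 311], 641)]
pan_grip [(0.94, [344, 254, 366, 285], 544), (0.72, [190, 280, 218, 311], 637), (0.56, [214, 194, 262, 225], 963)]
scale [(0.68, [203, 174, 279, 264], 5059)]
grater [(0.64, [371, 155, 442, 250], 5321)]
presser_
[... 1178 characters left out ...]
, [267, 239, 351, 307], 3906)]
grater [(0.65, [287, 110, 360, 195], 3703)]
presser_bar [(0.62, [301, 114, 333, 154], 580)]
piece1 [(0.55, [301, 247, 309, 255], 36), (0.51, [310, 260, 317, 260], 24)]
knife [(0.68, [284, 111, 361, 198], 3841), (0.45, [328, 226, 343, 229], 56)]
mill [(0.57, [276, 201, 291, 231], 262)]
bowl [(0.64, [369, 152, 388, 170], 367)]
jar [(0.81, [252, 203, 272, 229], 450), (0.45, [369, 150, 390, 168], 370), (0.24, [274, 323, 327, 366], 1305)]
bottle [(0.58, [238, 207, 257, 246], 477)]
wedge [(0.88, [274, 324, 327, 363], 1321), (0.38, [329, 226, 348, 228], 70), (0.21, [297, 110, 328, 151], 603)]
salami [(0.75, [311, 256, 317, 261], 47), (0.56, [341, 132, 356, 145], 162)]
```

```bash
python3 -c "
import cv2;import numpy as np
cv2.imwrite('pics/a.png',cv2.imread('pics/top0.png'));a=cv2.imread('pics/side0.png');print(a.shape)"
```

```text
(400, 640, 3)
```

View pics/top0.png

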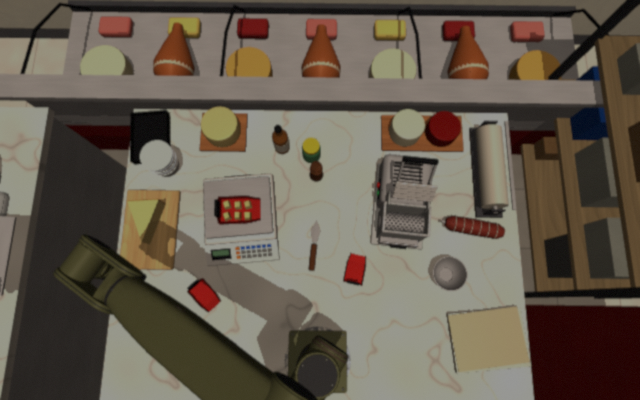

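View pics/side0.png

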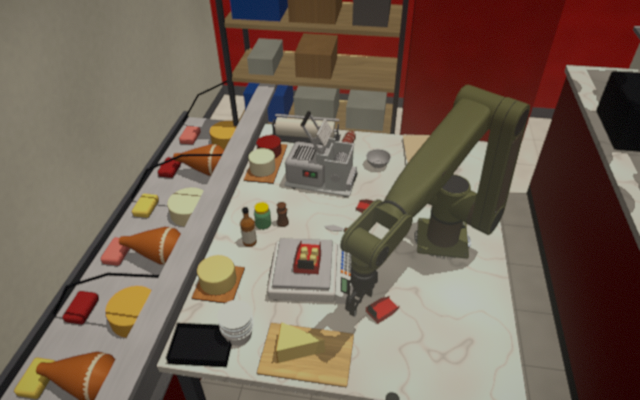

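```bash
python3 - <<'E'
import cv2,numpy as np
a=cv2.imread('pics/top0.png');b=cv2.imread('pics/side0.png')
f=lambda i,x,y,w,h:cv2.resize(i[y:y+h,x:x+w],(400,300),interpolation=cv2.INTER_CUBIC)
m=np.vstack([np.hstack([f(a,195,168,100,75),f(a,360,150,133,100)]),np.hstack([f(b,260,230,107,80),f(b,270,105,107,80)])])
cv2.imwrite('pics/crop.png',m)
E
```

```text
(no output)
```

View pics/crop.png

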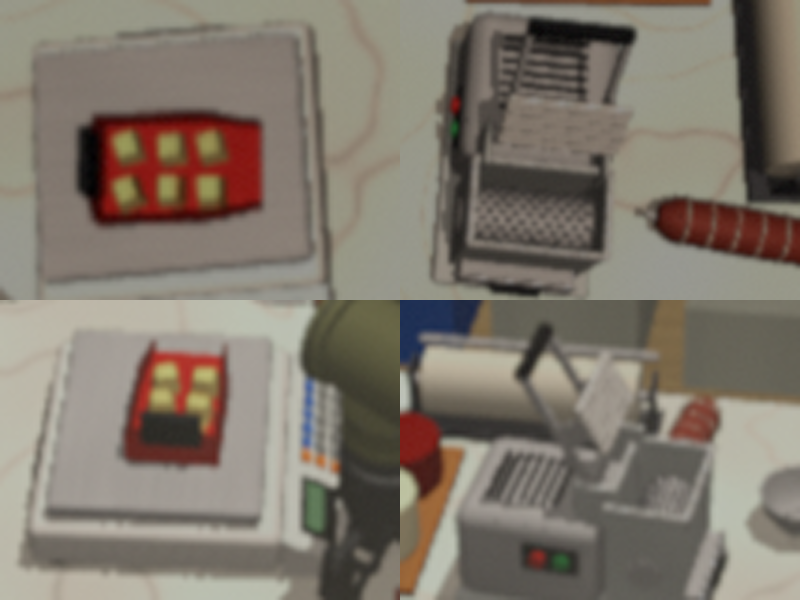

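```bash
python3 - <<'E'
from h import *
p=shot('top')
c=lambda x,y:(195+x/4-.4,168+y/4-.4)
g=lambda x,y:(360+x*133/400-.3,150+y/3-.3)
print('platform',[np.round(atz(p,c(*q),.09),3).tolist() for q in((35,45),(305,35),(312,258),(45,280))])
print('grip',[np.round(atz(p,c(*q),.161),3).tolist() for q in((88,125),(88,195))])
print('lip',[np.round(atz(p,c(*q),.126),3).tolist() for q in((262,122),(262,210))])
print('backwall',[np.round(atz(p,c(*q),.126),3).tolist() for q in((97,118),(97,222))])
print('mouth',[np.round(atz(p,g(*q),.185),3).tolist() for q in((478,163),(605,170),(605,262),(462,257))])
print('bar',[np.round(atz(p,g(*q),.335),3).tolist() for q in((530,28),(632,35))])
r=[x for x in env.cut_out(p,'pan') if x['rect'][0]<240 and x['rect'][3]<240]
if r:
    uv=np.argwhere(r[0]['region'])[:,::-1]; print(cv2.minAreaRect(uv.astype(np.float32)))
for n,q,z in(('knife',(316,247),0.01),('jar',(312,148),.1),('mill',(316,172),.1),('bottle',(280,138),.15),('bowl',(452,275),.05),('salami',(470,226),.06),('wedge',(145,220),.09)): print(n,np.round(atz(p,q,z),3))
E
```

```text
platform [[0.629, 0.419, 0.09], [0.641, 0.175, 0.09], [0.437, 0.161, 0.09], [0.414, 0.395, 0.09]]
grip [[0.538, 0.349, 0.161], [0.477, 0.345, 0.161]]
lip [[0.551, 0.205, 0.126], [0.472, 0.202, 0.126]]
backwall [[0.552, 0.35, 0.126], [0.46, 0.344, 0.126]]
mouth [[0.528, -0.671, 0.185], [0.522, -0.811, 0.185], [0.418, -0.8, 0.185], [0.422, -0.643, 0.185]]
bar [[0.634, -0.662, 0.335], [0.628, -0.765, 0.335]]
((237.0, 209.0), (28.0, 46.0), 90.0)
knife [0.396 0.008 0.01 ]
jar [0.749 0.027 0.1  ]
mill [0.657 0.011 0.1  ]
bottle [0.766 0.141 0.15 ]
bowl [ 0.298 -0.477  0.05 ]
salami [ 0.474 -0.549  0.06 ]
wedge [0.474 0.615 0.09 ]
```

```bash
python3 - <<'E'
from h import *
p=shot('top')
g=lambda x,y:(360+(x-400)*133/400-.3,150+y/3-.3)
print('mouth',[np.round(atz(p,g(*q),.185),3).tolist() for q in((478,163),(605,170),(605,262),(462,257))])
print('bar',[np.round(atz(p,g(*q),.335),3).tolist() for q in((530,28),(632,35))])
s=env.state(); M=R.from_rotvec(s['orientation']).as_matrix(); print(np.round(M,3))
w=shot('wrist','wrist0.png')
for l in('pan','pan_grip','scale','piece1'): print(l,[(round(r['conf'],2),np.round(r['rect']).astype(int).tolist(),int(r['region'].sum())) for r in env.cut_out(w,l)])
print(np.round(w['hand_eye'],3).tolist(),w['fx'],w['cx'],w['cy'])
E
```

```text
mouth [[0.522, -0.224, 0.185], [0.516, -0.366, 0.185], [0.412, -0.361, 0.185], [0.416, -0.205, 0.185]]
bar [[0.629, -0.255, 0.335], [0.623, -0.359, 0.335]]
[[-0.893  0.449  0.   ]
 [ 0.449  0.893 -0.   ]
 [-0.    -0.    -1.   ]]
pan [(0.88, [109, 144, 213, 225], 5599), (0.29, [57, 252, 299, 400], 7288)]
pan_grip [(0.68, [109, 143, 211, 223], 5530)]
scale [(0.96, [58, 253, 300, 400], 7309)]
piece1 []
[[0.0, 0.947, 0.321, 0.082], [1.0, -0.001, 0.001, 0.001], [0.001, 0.321, -0.947, -0.143], [0.0, 0.0, 0.0, 1.0]] 310.39034708877904 316.5181981605564 201.02830295335008
```

View pics/wrist0.png

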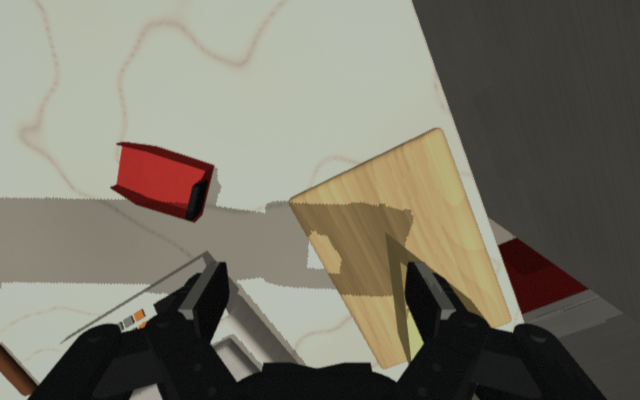

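```bash
cat >> h.py <<'E'
def plan(dst,yaw=None,op=1,n=None,start=None):
    """rows to go to TCP dst with tool x at world yaw (deg); prints rows"""
    s=env.state(); M=R.from_rotvec(s['orientation']).as_matrix()
    a=np.degrees(np.arctan2(M[1,0],M[0,0])); p=np.array(s['tool_pos'])
    if start: p,a=np.array(start[:3]),start[3]
    yaw=a if yaw is None else yaw
    dst=np.array(dst,float); da=(yaw-a+180)%360-180
    n=n or int(max(np.ceil(abs(da)/10),np.ceil(np.linalg.norm(dst-p)/.025)))
    n=max(n,1); rows=[]
    for i in range(n):
        c,si=np.cos(np.radians(a)),np.sin(np.radians(a))
        d=(dst-p)/(n-i); l=np.round(np.array([c*d[0]+si*d[1],si*d[0]-c*d[1],-d[2]])/.025,2)
        t=np.round(-(yaw-a)/(n-i)/10,2) if abs(da)>.05 else 0.
        rows.append([op]+[float(v)+0. for v in l]+[float(t)])
        p=p+.025*np.array([c*l[0]+si*l[1],si*l[0]-c*l[1],-l[2]]); a-=10*t
    for k in range(0,n,5): print(rows[k:k+5])
E
python3 -c "
from h import *
plan([.5075,.347,.26],93)"
```

```text
[[1, -0.92, -0.34, -0.09, 0.46], [1, -0.94, -0.27, -0.09, 0.46], [1, -0.96, -0.19, -0.09, 0.46], [1, -0.97, -0.12, -0.09, 0.47], [1, -0.98, -0.04, -0.09, 0.46]]
[[1, -0.98, 0.04, -0.09, 0.47], [1, -0.97, 0.12, -0.09, 0.46], [1, -0.96, 0.2, -0.09, 0.47], [1, -0.94, 0.28, -0.09, 0.46], [1, -0.91, 0.35, -0.08, 0.47]]
[[1, -0.88, 0.42, -0.09, 0.46], [1, -0.84, 0.5, -0.08, 0.47], [1, -0.8, 0.56, -0.09, 0.46]]
```

Call:
step_arm([
  [1,-0.92,-0.34,-0.09,0.46],
  [1,-0.94,-0.27,-0.09,0.46],
  [1,-0.96,-0.19,-0.09,0.46],
  [1,-0.97,-0.12,-0.09,0.47],
  [1,-0.98,-0.04,-0.09,0.46],
])

```text
clock: 2.42
tool_pos: [0.3755, 0.4902, 0.2427]
orientation: [1.326, 2.848, 0.0]
force: [0.7, -0.0, -0.2]
gripper_width: 0.0858
grip_force: 0.0
```

Call:
step_arm([
  [1,-0.98,0.04,-0.09,0.47],
  [1,-0.97,0.12,-0.09,0.46],
  [1,-0.96,0.2,-0.09,0.47],
  [1,-0.94,0.28,-0.09,0.46],
  [1,-0.91,0.35,-0.08,0.47],
])

```text
clock: 3.05
tool_pos: [0.4584, 0.4002, 0.2538]
orientation: [1.874, 2.521, 0.0]
force: [0.3, 0.2, 0.0]
gripper_width: 0.0851
grip_force: 0.0
```

Call:
step_arm([
  [1,-0.88,0.42,-0.09,0.46],
  [1,-0.84,0.5,-0.08,0.47],
  [1,-0.8,0.56,-0.09,0.46],
])

```text
clock: 3.42
tool_pos: [0.5081, 0.3464, 0.2602]
orientation: [2.165, 2.276, 0.0]
force: [0.0, -0.4, -0.1]
gripper_width: 0.0855
grip_force: 0.0
```

```bash
python3 - <<'E'
from h import *
s=env.state();print(s['clock'],np.round(s['tool_pos'],4),np.round(R.from_rotvec(s['orientation']).as_matrix(),3).tolist(),np.round(s['joint_pos'],3))
w=shot('wrist','wrist1.png')
r=env.cut_out(w,'pan')[0];print(r['conf'],r['rect'])
E
```

```text
3.425 [0.5081 0.3464 0.2602] [[-0.05, 0.999, 0.0], [0.999, 0.05, 0.0], [0.0, 0.0, -1.0]] [0.511 0.031 1.7   0.    1.41  0.461]
0.8 [270.7, 169.3, 374.5, 303.2]
```

View pics/wrist1.png

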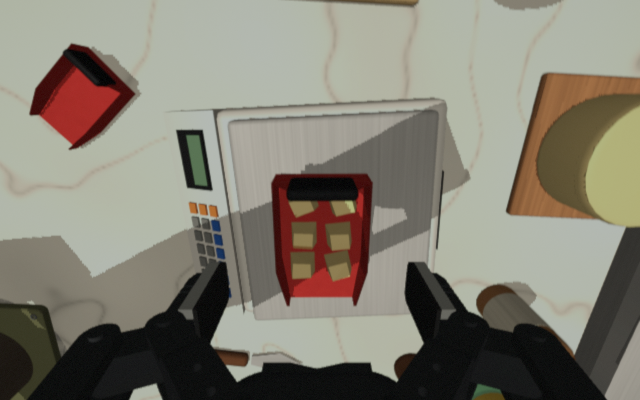

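```bash
cat > fit.py <<'E'
from h import *
from scipy.optimize import least_squares
def fit(w,mod,uv,z0,x0,w_=None):
    mod=np.array(mod)/1000
    def f(q):
        c,s=np.cos(q[2]),np.sin(q[2])
        return np.concatenate([proj(w,[q[0]+c*m[0]-s*m[1],q[1]+s*m[0]+c*m[1],z0+m[2]])-u for m,u in zip(mod,uv)])
    r=least_squares(f,x0,loss='soft_l1'); print(np.round(r.x,4),'yaw',round(np.degrees(r.x[2]),2),np.round(r.fun,1).tolist()); return r.x
E
python3 - <<'E'
from fit import *
w=shot('wrist')
fit(w,[(-47,65,36),(47,65,36),(-30,57.5,71),(30,57.5,71),(-38.5,-80,36),(38.5,-80,36)],[(272,175),(371,174),(288,199),(358,199),(289,306),(354,304)],.09,[.51,.28,0.05])
fit(w,[(-105,120,0),(105,120,0),(-105,-120,0),(105,-120,0)],[(229,120),(434,110),(253,318),(439,318)],.09,[.53,.28,0.05])
img=cv2.imread('pics/wrist1.png')
cv2.imwrite('pics/w1c.png',cv2.resize(img[150:320,210:450],(720,510),interpolation=cv2.INTER_CUBIC))
E
```

```text
[0.5179 0.2946 0.0603] yaw 3.46 [-1.4, 0.6, 2.1, 0.6, -2.1, -4.2, 1.2, -4.9, -2.6, 1.6, 4.5, 3.0]
[0.5356 0.2917 0.0919] yaw 5.26 [-1.2, -0.3, 9.4, 0.4, 1.0, 3.1, -13.3, -2.8]
```

View pics/w1c.png

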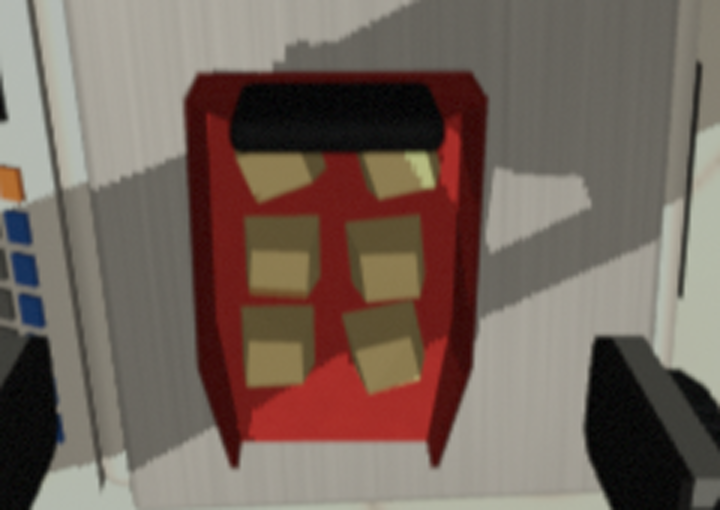

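```bash
python3 - <<'E'
from fit import *
w=shot('wrist')
q=fit(w,[(-47,65,36),(47,65,36),(-47,65,0),(47,65,0),(-30,57.5,71),(30,57.5,71),(-38.5,-80,36),(38.5,-80,36),(-35.5,-80,8),(35.5,-80,8)],[(272,183),(372,183),(275.7,174),(367.7,174),(287.5,199.3),(357.7,199.3),(288.3,305.7),(355.7,305.7),(291,296.7),(352.3,296.7)],.09,[.51,.28,0.05])
fit(w,[(-105,120,0),(105,120,0),(-105,-120,0)],[(229,120),(434,110),(253,318)],.09,[.53,.28,0.05])
c,s=np.cos(q[2]),np.sin(q[2]); g=q[:2]+.0635*np.array([-s,c]); print('grip',g)
st=env.state();print(st['clock'])
plan([g[0],g[1],.175],90+np.degrees(q[2]));plan([g[0],g[1],.127],start=[g[0],g[1],.175,90+np.degrees(q[2])],n=4)
E
```

```text
[0.5173 0.2892 0.0566] yaw 3.24 [-0.8, -1.0, 1.1, -1.4, 0.4, -1.2, -0.6, -1.5, -1.1, 2.7, 1.5, 2.4, -2.2, 6.8, 2.1, 6.6, -0.0, -0.2, -0.1, -0.4]
[0.5333 0.2928 0.0951] yaw 5.45 [-2.8, -0.4, 8.0, -0.0, -0.1, 3.1]
grip [0.51370012 0.35257972]
3.625
[[1, 0.05, 0.06, 0.85, -0.01], [1, 0.05, 0.07, 0.85, -0.0], [1, 0.06, 0.06, 0.85, -0.01], [1, 0.05, 0.07, 0.85, -0.0]]
[[1, 0.0, 0.0, 0.48, 0.0], [1, 0.0, 0.0, 0.48, 0.0], [1, 0.0, 0.0, 0.48, 0.0], [1, 0.0, 0.0, 0.48, 0.0]]
```

Call:
step_arm([
  [1,0.05,0.06,0.85,0],
  [1,0.05,0.06,0.85,0],
  [1,0.05,0.06,0.85,0],
  [1,0.04,0.06,0.85,0],
])

```text
clock: 4.12
tool_pos: [0.5127, 0.3521, 0.1726]
orientation: [-2.161, -2.279, 0.003]
force: [-0.6, 0.9, 0.2]
gripper_width: 0.085
grip_force: 0.0
```

Call:
step_arm([
  [1,0,0,0.48,0],
  [1,0,0,0.48,0],
  [1,0,0,0.48,0],
  [1,0,0,0.48,0],
  [1,0,0,0,0],
])

```text
clock: 4.75
tool_pos: [0.5126, 0.3516, 0.1257]
orientation: [-2.162, -2.279, 0.003]
force: [0.1, 0.2, -0.5]
gripper_width: 0.0854
grip_force: 0.0
```

Call:
step_arm([
  [0.6,0,0,0,0],
  [0.4,0,0,0,0],
  [0.4,0,0,0,0],
  [0.4,0,0,0,0],
], force=30)

```text
clock: 5.25
tool_pos: [0.5137, 0.3524, 0.128]
orientation: [2.162, 2.279, 0.002]
force: [-0.1, 1.0, 2.6]
gripper_width: 0.0594
grip_force: 33.6
```

```bash
python3 - <<'E'
from h import *
s=env.state();print(s['clock'],np.round(s['tool_pos'],4),s['force'],s['ft_torque'],s['gripper_width'],s['grip_force'])
w=shot('wrist','wrist2.png')
E
```

```text
5.25 [0.5137 0.3524 0.128 ] [-0.10029787  1.01798148  2.61469288] [ 0.10481948  0.10787453 -0.00978002] 0.059397200139186465 33.55729937553406
```

View pics/wrist2.png

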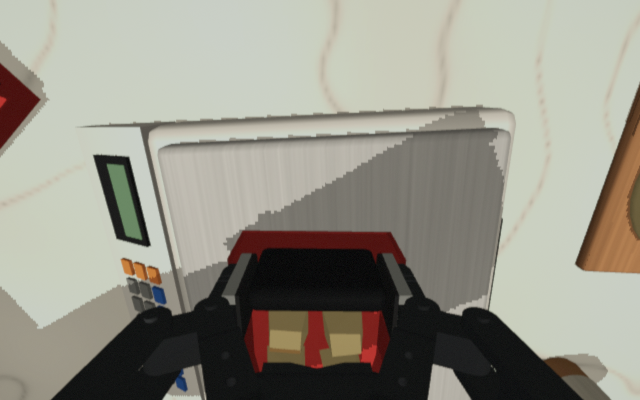

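Call:
step_arm([
  [0,0,0,0,0],
  [0,0,0,0,0],
  [0,0,0,-0.2,0],
  [0,0,0,-0.3,0],
  [0,0,0,0,0],
], force=120)

```text
clock: 5.92
tool_pos: [0.5133, 0.352, 0.1396]
orientation: [2.162, 2.279, 0.0]
force: [0.5, -0.1, -3.9]
gripper_width: 0.0578
grip_force: 128.4
```

```bash
python3 - <<'E'
from h import *
s=env.state();print(s['clock'],np.round(s['tool_pos'],4),s['force'],s['ft_torque'],s['gripper_width'],s['grip_force'])
p=shot('side');r=env.cut_out(p,'pan');print([(x['conf'],x['rect']) for x in r[:3]])
w=shot('wrist')
a=cv2.resize(w['pixels'][200:400,160:480,::-1],(640,400));b=cv2.resize(p['pixels'][220:320,260:420,::-1],(640,400))
cv2.imwrite('pics/lift.png',cv2.resize(np.vstack([a,b]),(480,600)))
E
```

```text
5.925 [0.5133 0.352  0.1396] [ 0.51538438 -0.07237164 -3.89285204] [ 0.28093706  0.03977528 -0.05270292] 0.05781697561889332 128.42990398406982
[(0.92, [289.8, 253.6, 320.6, 272.9]), (0.87, [353.4, 198.6, 383.3, 218.1]), (0.79, [364.8, 299.3, 397.3, 325.6])]
```

View pics/lift.png

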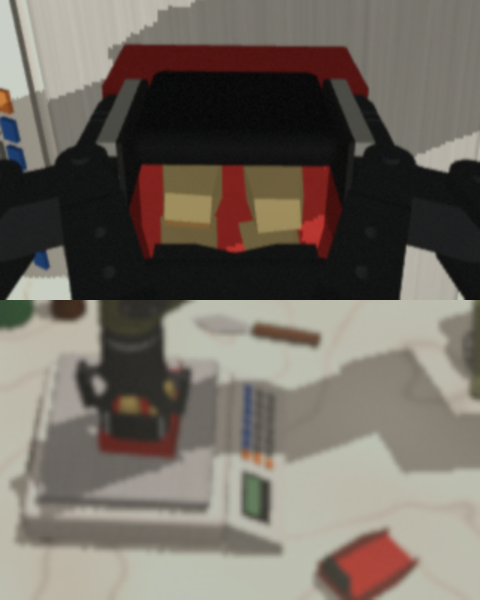

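```bash
python3 - <<'E'
from h import *
plan([.37,-.38,.33],88,op=0,start=[.5133,.352,.2546,93.2])
E
```

```text
[[0, -0.96, -0.25, -0.1, 0.02], [0, -0.96, -0.24, -0.1, 0.02], [0, -0.97, -0.24, -0.1, 0.02], [0, -0.97, -0.23, -0.1, 0.02], [0, -0.97, -0.23, -0.1, 0.02]]
[[0, -0.97, -0.23, -0.1, 0.02], [0, -0.97, -0.23, -0.1, 0.02], [0, -0.97, -0.22, -0.1, 0.02], [0, -0.97, -0.22, -0.1, 0.02], [0, -0.97, -0.21, -0.1, 0.02]]
[[0, -0.97, -0.21, -0.1, 0.02], [0, -0.97, -0.21, -0.1, 0.02], [0, -0.97, -0.2, -0.1, 0.02], [0, -0.97, -0.2, -0.1, 0.02], [0, -0.98, -0.2, -0.1, 0.01]]
[[0, -0.98, -0.2, -0.1, 0.02], [0, -0.98, -0.19, -0.1, 0.01], [0, -0.98, -0.19, -0.1, 0.02], [0, -0.98, -0.19, -0.1, 0.01], [0, -0.98, -0.19, -0.1, 0.02]]
[[0, -0.98, -0.18, -0.1, 0.01], [0, -0.98, -0.18, -0.1, 0.02], [0, -0.98, -0.18, -0.1, 0.01], [0, -0.98, -0.18, -0.1, 0.02], [0, -0.98, -0.17, -0.1, 0.01]]
[[0, -0.97, -0.17, -0.1, 0.02], [0, -0.98, -0.17, -0.1, 0.01], [0, -0.98, -0.16, -0.11, 0.02], [0, -0.97, -0.16, -0.1, 0.01], [0, -0.98, -0.16, -0.11, 0.02]]
```

Call:
step_arm([
  [0,0,0,-0.6,0],
  [0,0,0,-1,0],
  [0,0,0,-1,0],
  [0,0,0,-1,0],
  [0,0,0,-1,0],
])

```text
clock: 6.7
tool_pos: [0.5134, 0.3521, 0.2566]
orientation: [2.162, 2.279, 0.002]
force: [-0.4, 0.0, -2.7]
gripper_width: 0.0577
grip_force: 128.8
```

Call:
step_arm([
  [0,-0.5,-0.2,-0.1,0.02],
  [0,-0.95,-0.25,-0.1,0.02],
  [0,-0.97,-0.24,-0.1,0.02],
  [0,-0.97,-0.23,-0.1,0.02],
  [0,-0.97,-0.23,-0.1,0.02],
])

```text
clock: 7.32
tool_pos: [0.4883, 0.2402, 0.2659]
orientation: [-2.182, -2.259, 0.003]
force: [0.4, -0.7, -3.8]
gripper_width: 0.058
grip_force: 128.8
```

Call:
step_arm([
  [0,-0.97,-0.23,-0.1,0.02],
  [0,-0.97,-0.23,-0.1,0.02],
  [0,-0.97,-0.22,-0.1,0.02],
  [0,-0.97,-0.22,-0.1,0.02],
  [0,-0.97,-0.21,-0.1,0.02],
])

```text
clock: 7.95
tool_pos: [0.4638, 0.1185, 0.2784]
orientation: [-2.202, -2.24, 0.003]
force: [0.1, -0.1, -3.2]
gripper_width: 0.0579
grip_force: 128.8
```

```bash
python3 - <<'E'
from h import *
s=env.state();print(s['clock'],np.round(s['tool_pos'],4),s['force'],s['ft_torque'],s['gripper_width'],s['grip_force'])
E
```

```text
7.95 [0.4638 0.1185 0.2784] [ 0.06664936 -0.09983526 -3.20298039] [ 0.22125391 -0.03227494  0.02360912] 0.05789192277392355 128.7960147857666
```

Call:
step_arm([
  [0,-0.97,-0.21,-0.1,0.02],
  [0,-0.97,-0.21,-0.1,0.02],
  [0,-0.97,-0.2,-0.1,0.02],
  [0,-0.97,-0.2,-0.1,0.02],
  [0,-0.98,-0.2,-0.1,0.01],
])

```text
clock: 8.57
tool_pos: [0.4394, -0.0029, 0.2909]
orientation: [-2.219, -2.222, 0.002]
force: [0.1, -0.2, -3.3]
gripper_width: 0.0575
grip_force: 128.8
```

Call:
step_arm([
  [0,-0.98,-0.2,-0.1,0.02],
  [0,-0.98,-0.19,-0.1,0.01],
  [0,-0.98,-0.19,-0.1,0.02],
  [0,-0.98,-0.19,-0.1,0.01],
  [0,-0.98,-0.19,-0.1,0.02],
])

```text
clock: 9.2
tool_pos: [0.4149, -0.125, 0.3033]
orientation: [-2.234, -2.206, 0.002]
force: [0.0, -0.6, -3.6]
gripper_width: 0.0578
grip_force: 128.8
```

Call:
step_arm([
  [0,-0.98,-0.18,-0.1,0.01],
  [0,-0.98,-0.18,-0.1,0.02],
  [0,-0.98,-0.18,-0.1,0.01],
  [0,-0.98,-0.18,-0.1,0.02],
  [0,-0.98,-0.17,-0.1,0.01],
])

```text
clock: 9.82
tool_pos: [0.3906, -0.2468, 0.3158]
orientation: [-2.247, -2.192, 0.001]
force: [0.7, -0.8, -4.0]
gripper_width: 0.058
grip_force: 128.8
```

Call:
step_arm([
  [0,-0.97,-0.17,-0.1,0.02],
  [0,-0.98,-0.17,-0.1,0.01],
  [0,-0.98,-0.16,-0.11,0.02],
  [0,-0.97,-0.16,-0.1,0.01],
  [0,-0.6,-0.16,-0.11,0.02],
])

```text
clock: 10.45
tool_pos: [0.367, -0.3586, 0.3288]
orientation: [-2.263, -2.175, 0.0]
force: [-0.3, -0.2, -3.9]
gripper_width: 0.0581
grip_force: 128.8
```

```bash
python3 - <<'E'
from h import *
s=env.state();print(s['clock'],np.round(s['tool_pos'],4),s['force'],s['ft_torque'],s['gripper_width'],s['grip_force'])
w=shot('wrist','wrist3.png')
E
```

```text
10.45 [ 0.367  -0.3586  0.3288] [-0.31255565 -0.16176676 -3.90590631] [ 0.27849589 -0.01407872 -0.04585598] 0.058056404986910205 128.7957787513733
```

View pics/wrist3.png

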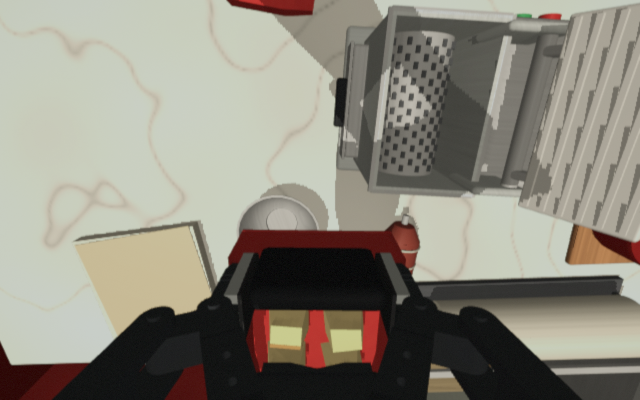

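```bash
python3 - <<'E'
from h import *
w=shot('wrist')
for z in(.185,):
  for uv in((395,7),(370,191),(399,14),(378,185),(508,25),(475,190)): print(uv,np.round(atz(w,uv,z),4))
# edge crop analysis numbers: grey rows across the mouth
g=cv2.cvtColor(w['pixels'],cv2.COLOR_RGB2GRAY)
for r in(60,100,150): print(r,[int(v) for v in g[r,364:420:2]],[int(v) for v in g[r,460:530:3]])
for c in(400,440): print(c,[int(v) for v in g[0:44:2,c]],[int(v) for v in g[170:204:2,c]])
E
```

```text
(395, 7) [ 0.4365 -0.2125  0.185 ]
(370, 191) [ 0.4187 -0.3668  0.185 ]
(399, 14) [ 0.4399 -0.2176  0.185 ]
(378, 185) [ 0.4263 -0.361   0.185 ]
(508, 25) [ 0.5293 -0.2291  0.185 ]
(475, 190) [ 0.5199 -0.3697  0.185 ]
60 [122, 124, 73, 67, 67, 68, 67, 67, 68, 73, 119, 122, 128, 125, 93, 95, 55, 55, 63, 107, 107, 110, 111, 111, 111, 53, 54, 71] [88, 88, 89, 88, 88, 88, 89, 90, 90, 91, 92, 92, 76, 191, 188, 172, 174, 160, 122, 120, 121, 120, 119, 120]
100 [93, 89, 88, 88, 88, 88, 87, 145, 177, 193, 187, 126, 79, 153, 154, 158, 163, 162, 73, 82, 167, 178, 180, 184, 186, 182, 173, 77] [66, 69, 68, 68, 69, 73, 90, 91, 91, 91, 190, 186, 173, 174, 175, 121, 121, 120, 120, 120, 115, 70, 89, 102]
150 [70, 68, 69, 66, 84, 122, 124, 128, 106, 95, 81, 49, 57, 106, 109, 111, 111, 111, 107, 55, 60, 114, 117, 113, 109, 115, 115, 76] [67, 68, 68, 69, 70, 70, 128, 125, 117, 116, 120, 121, 121, 122, 121, 121, 86, 76, 95, 106, 117, 115, 110, 119]
400 [201, 164, 122, 128, 132, 133, 106, 76, 75, 76, 76, 77, 75, 74, 74, 98, 99, 98, 97, 97, 97, 81] [114, 107, 80, 80, 81, 81, 82, 98, 132, 127, 123, 178, 199, 199, 200, 204, 204]
440 [202, 202, 194, 175, 188, 194, 192, 167, 82, 80, 79, 79, 79, 80, 85, 154, 165, 165, 164, 165, 165, 164] [70, 79, 80, 80, 80, 81, 80, 80, 91, 130, 126, 122, 175, 199, 200, 200, 200]
```

```bash
python3 - <<'E'
from h import *
w=shot('wrist')
P=lambda l:np.array([atz(w,uv,.185)[:2] for uv in l])
F=P([(391.5,60),(386.5,100),(380.5,150)]);B=P([(498,60),(488.5,100),(477,150)])
D=P([(400,184.5),(440,187)]);U=P([(400,12.5),(440,14.5)])
print(F,B,D,U)
for L in(F,B):
    k=np.polyfit(L[:,1],L[:,0],1); print('yaw',-np.degrees(np.arctan(k[0])))
for L in(D,U): print('yaw',np.degrees(np.arctan2(*(L[1]-L[0])[::-1])))
for yaw in np.radians([-6.5,-5]):
    ex=np.array([np.cos(yaw),np.sin(yaw)]);ey=np.array([-ex[1],ex[0]])
    f,b,d,u=(F@ex).mean(),(B@ex).mean(),(D@ey).mean(),(U@ey).mean()
    print(b-f,u-d,'centre',(f+b)/2*ex+(u+d)/2*ey)
r=env.cut_out(w,'pan');print([(x['conf'],x['rect']) for x in r[:2]])
print(np.round(proj(w,[.367,-.3586,.35]),1))
E
```

```text
[[ 0.43581869 -0.25024242]
 [ 0.43263968 -0.28235074]
 [ 0.42852614 -0.32624197]] [[ 0.52582039 -0.25385282]
 [ 0.52224095 -0.2859232 ]
 [ 0.51769521 -0.32976746]] [[ 0.44809652 -0.3601702 ]
 [ 0.48665139 -0.36418246]] [[ 0.44136738 -0.2152261 ]
 [ 0.47385045 -0.21795985]]
yaw -5.473535585009936
yaw -6.097888631616155
yaw -5.941166441925142
yaw -4.810633944006829
0.08941885077574069 0.14354209315596966 centre [ 0.47678736 -0.29101346]
0.08956085782756246 0.14417828986354306 centre [ 0.47689762 -0.29064503]
[(0.96, [230.3, 227.0, 406.3, 368.8]), (0.68, [227.5, 0.5, 315.3, 17.4])]
[313.7 285.4]
```

```bash
python3 - <<'E'
from h import *
plan([.42,-.06,.31],84.4,op=0)
plan([.498,-.06,.25],start=[.42,-.06,.31,84.4],op=0,n=5)
plan([.495,-.0915,.236],start=[.498,-.06,.25,84.4],op=0,n=3)
E
```

```text
[[0, 0.92, 0.12, 0.06, 0.03], [0, 0.92, 0.12, 0.06, 0.03], [0, 0.92, 0.12, 0.06, 0.03], [0, 0.92, 0.11, 0.06, 0.02], [0, 0.93, 0.11, 0.06, 0.03]]
[[0, 0.93, 0.1, 0.06, 0.02], [0, 0.92, 0.1, 0.06, 0.03], [0, 0.93, 0.09, 0.06, 0.02], [0, 0.93, 0.09, 0.06, 0.03], [0, 0.92, 0.09, 0.06, 0.02]]
[[0, 0.93, 0.08, 0.06, 0.03], [0, 0.93, 0.08, 0.06, 0.02], [0, 0.92, 0.07, 0.06, 0.03]]
[[0, 0.06, 0.62, 0.48, 0.0], [0, 0.06, 0.62, 0.48, 0.0], [0, 0.06, 0.62, 0.48, 0.0], [0, 0.06, 0.62, 0.48, 0.0], [0, 0.06, 0.63, 0.48, 0.0]]
[[0, -0.42, 0.0, 0.19, 0.0], [0, -0.42, 0.0, 0.19, 0.0], [0, -0.43, 0.0, 0.18, 0.0]]
```

Call:
step_arm([
  [0,0.5,0.06,0.03,0.03],
  [0,0.92,0.12,0.06,0.03],
  [0,0.92,0.12,0.06,0.03],
  [0,0.92,0.11,0.06,0.02],
  [0,0.93,0.11,0.06,0.03],
])

```text
clock: 11.28
tool_pos: [0.3867, -0.252, 0.3233]
orientation: [-2.289, -2.152, -0.001]
force: [0.1, 0.1, -4.1]
gripper_width: 0.0578
grip_force: 128.8
```

Call:
step_arm([
  [0,0.93,0.1,0.06,0.02],
  [0,0.92,0.1,0.06,0.03],
  [0,0.93,0.09,0.06,0.02],
  [0,0.93,0.09,0.06,0.03],
  [0,0.92,0.09,0.06,0.02],
])

```text
clock: 11.9
tool_pos: [0.4063, -0.1374, 0.3158]
orientation: [2.311, 2.128, 0.001]
force: [0.7, -0.6, -3.1]
gripper_width: 0.0576
grip_force: 128.8
```

Call:
step_arm([
  [0,0.93,0.08,0.06,0.03],
  [0,0.93,0.08,0.06,0.02],
  [0,0.92,0.07,0.06,0.03],
  [0,0.5,0.07,0.06,0.03],
])

```text
clock: 12.4
tool_pos: [0.421, -0.0567, 0.3099]
orientation: [2.33, 2.107, 0.001]
force: [1.2, -0.1, -3.0]
gripper_width: 0.0581
grip_force: 128.8
```

Call:
step_arm([
  [0,0.06,0.62,0.48,0.0],
  [0,0.06,0.62,0.48,0.0],
  [0,0.06,0.62,0.48,0.0],
  [0,0.06,0.62,0.48,0.0],
  [0,0.06,0.63,0.48,0.0],
])

```text
clock: 13.02
tool_pos: [0.4997, -0.0587, 0.2494]
orientation: [2.332, 2.105, 0.0]
force: [0.1, -0.2, -4.1]
gripper_width: 0.0576
grip_force: 128.8
```

```bash
python3 - <<'E'
from h import *
s=env.state();print(s['clock'],np.round(s['tool_pos'],4),s['force'],s['ft_torque'],s['gripper_width'],s['grip_force'])
plan([.495,-.0915,.236],84.4,op=0,n=3)
w=shot('wrist','wrist4.png'); r=env.cut_out(w,'pan');print([(x['conf'],x['rect']) for x in r[:2]])
p=shot('side','side4.png'); r=env.cut_out(p,'pan');print([(x['conf'],x['rect']) for x in r[:3]])
E
```

```text
13.025 [ 0.4997 -0.0587  0.2494] [ 0.08710056 -0.21875135 -4.1191123 ] [ 0.23237962 -0.05538544  0.0079509 ] 0.05763429994186736 128.8157343864441
[[0, -0.44, -0.02, 0.18, -0.01], [0, -0.44, -0.02, 0.18, -0.01], [0, -0.45, -0.02, 0.18, -0.01]]
[(0.94, [227.5, 230.1, 405.5, 367.3]), (0.94, [131.4, 208.5, 231.7, 268.4])]
[(0.86, [354.7, 200.1, 384.9, 218.3]), (0.77, [316.3, 161.6, 341.3, 181.9]), (0.68, [367.4, 299.2, 396.1, 324.7])]
```

Call:
step_arm([
  [0,-0.44,-0.02,0.18,0],
  [0,-0.44,-0.02,0.18,0],
  [0,-0.45,-0.02,0.18,0],
  [0,0,0,0,0],
])

```text
clock: 13.72
tool_pos: [0.4939, -0.0931, 0.2357]
orientation: [-2.334, -2.102, 0.001]
force: [0.2, -0.2, -3.7]
gripper_width: 0.0577
grip_force: 129.0
```

```bash
python3 - <<'E'
from h import *
s=env.state();print(s['clock'],np.round(s['tool_pos'],4),s['force'],s['ft_torque'],s['gripper_width'],s['grip_force'])
w=shot('wrist','wrist5.png'); r=env.cut_out(w,'pan');print([(x['conf'],x['rect']) for x in r[:2]])
E
```

```text
13.725 [ 0.4939 -0.0931  0.2357] [ 0.21269275 -0.16562861 -3.72378354] [ 0.23673309  0.03008249 -0.00815934] 0.05767828309862945 129.04126167297363
[(0.9, [228.6, 226.0, 408.5, 372.5]), (0.65, [119.4, 185.6, 230.1, 245.4])]
```

Call:
step_arm([
  [0,0,0,0,0],
  [0,0,0,0,0],
  [0,0,0,0,0],
], force=50)

```text
clock: 14.2
tool_pos: [0.4946, -0.0919, 0.2364]
orientation: [2.332, 2.105, 0.0]
force: [-0.4, 0.6, -4.2]
gripper_width: 0.0577
grip_force: 129.1
```

```bash
python3 - <<'E'
from h import *
s=env.state();print(s['clock'],np.round(s['tool_pos'],4),s['force'],s['ft_torque'],s['gripper_width'],s['grip_force'])
w=shot('wrist','wrist6.png'); r=env.cut_out(w,'pan');print([(x['conf'],x['rect']) for x in r[:2]])
E
```

```text
14.2 [ 0.4946 -0.0919  0.2364] [-0.3561086   0.62487611 -4.22017664] [ 0.21968709 -0.06129496 -0.0601214 ] 0.057748600614661263 129.093017578125
[(0.85, [228.1, 229.0, 407.8, 367.6]), (0.75, [120.5, 183.1, 230.8, 245.9])]
```

Call:
step_arm([
  [0.685,0,0,0,0],
  [0.685,0,0,0,0],
], force=40)

```text
clock: 14.55
tool_pos: [0.4945, -0.0921, 0.2363]
orientation: [2.333, 2.104, 0.0]
force: [-0.1, -0.3, -3.6]
gripper_width: 0.0588
grip_force: 74.3
```

```bash
cat > st.py <<'E'
from h import *
s=env.state();print(s['clock'],np.round(s['tool_pos'],4),np.round(s['force'],2),np.round(s['ft_torque'],3),round(s['gripper_width'],4),round(s['grip_force'],1))
w=shot('wrist'); r=env.cut_out(w,'pan');print([(x['conf'],x['rect']) for x in r[:1]])
p=shot('side'); r=env.cut_out(p,'pan');print([(x['conf'],x['rect'],int(x['region'].sum())) for x in r[:3]])
r=env.cut_out(p,'piece1');print([(x['conf'],x['rect']) for x in r[:7]])
p=shot('top'); r=env.cut_out(p,'pan');print([(x['conf'],x['rect'],int(x['region'].sum())) for x in r[:3]])
r=env.cut_out(p,'piece1');print([(x['conf'],x['rect']) for x in r[:7]])
E
python3 st.py
```

```text
14.55 [ 0.4945 -0.0921  0.2363] [-0.11 -0.29 -3.58] [ 0.209 -0.055  0.025] 0.0588 74.3
[(0.84, [230.3, 228.0, 407.2, 367.7])]
[(0.91, [368.4, 299.2, 399.6, 324.7], 525), (0.72, [317.8, 157.4, 344.5, 177.0], 292), (0.57, [356.3, 199.8, 384.1, 219.3], 372)]
[(0.69, [254.1, 203.8, 270.9, 232.8])]
[(0.95, [357.0, 200.0, 392.2, 229.8], 451), (0.8, [188.4, 277.9, 221.1, 312.6], 637), (0.53, [351.4, 254.8, 368.2, 285.8], 303)]
[(0.5, [370.0, 217.1, 378.2, 224.4])]
```

Call:
step_arm([
  [0.69,0,0,0,0],
  [0.69,0,0,0,0],
])

```text
clock: 15.2
tool_pos: [0.4945, -0.0921, 0.2363]
orientation: [2.333, 2.104, 0.0]
force: [-0.3, -0.1, -3.5]
gripper_width: 0.059
grip_force: 53.2
```

Call:
step_arm([
  [0.694,0,0,0,0],
  [0.694,0,0,0,0],
])

```text
clock: 15.45
tool_pos: [0.4944, -0.0921, 0.2363]
orientation: [-2.333, -2.104, 0.0]
force: [-0.2, -0.2, -3.4]
gripper_width: 0.0593
grip_force: 36.2
```

```bash
python3 st.py
```

```text
15.45 [ 0.4944 -0.0921  0.2363] [-0.15 -0.23 -3.42] [0.257 0.01  0.01 ] 0.0593 36.2
[(0.73, [230.7, 228.2, 404.6, 370.5])]
[(0.85, [316.7, 158.3, 343.3, 180.3], 340), (0.79, [365.9, 296.8, 397.4, 324.0], 613), (0.65, [354.4, 198.7, 383.5, 218.2], 339)]
[]
[(0.67, [352.5, 254.7, 368.9, 283.8], 331), (0.66, [188.7, 277.7, 219.9, 312.0], 649), (0.65, [354.4, 196.9, 391.2, 230.3], 475)]
[(0.55, [370.4, 204.9, 379.4, 215.2]), (0.37, [129.1, 197.4, 166.0, 243.2])]
```

Call:
step_arm([
  [0.698,0,0,0,0],
  [0.698,0,0,0,0],
], force=20)

```text
clock: 16.1
tool_pos: [0.4946, -0.0923, 0.2367]
orientation: [2.332, 2.104, -0.0]
force: [0.2, 0.2, -2.4]
gripper_width: 0.0595
grip_force: 19.1
```

```bash
sed -i '/p=shot/,$d' st.py; python3 st.py
```

```text
16.1 [ 0.4946 -0.0923  0.2367] [ 0.23  0.22 -2.36] [ 0.06   0.096 -0.057] 0.0595 19.1
[(0.77, [229.7, 215.9, 408.9, 369.0])]
```

Call:
step_arm([
  [0.698,-0.37,0,-0.28,0],
  [0.698,-0.37,0,-0.28,0],
  [0.698,-0.34,0,-0.35,0],
  [0.698,-0.34,0,-0.35,0],
  [0.698,0,0,0,0],
])

```text
clock: 16.82
tool_pos: [0.4913, -0.1284, 0.2692]
orientation: [2.332, 2.102, 0.002]
force: [0.7, 0.3, -0.9]
gripper_width: 0.0597
grip_force: 18.5
```

```bash
python3 st.py
```

```text
16.825 [ 0.4913 -0.1284  0.2692] [ 0.72  0.32 -0.94] [-0.035 -0.084  0.044] 0.0597 18.5
[(0.77, [128.3, 149.8, 233.3, 211.9])]
```

```bash
python3 - <<'E'
from h import *
w=shot('wrist','wrist7.png')
print([(round(x['conf'],2),x['rect']) for x in env.cut_out(w,'pan')],[(round(x['conf'],2),x['rect']) for x in env.cut_out(w,'piece1')])
p=shot('side','side7.png')
print([(round(x['conf'],2),x['rect']) for x in env.cut_out(p,'pan')],[(round(x['conf'],2),x['rect']) for x in env.cut_out(p,'piece1')])
# red mask in wrist
hsv=cv2.cvtColor(w['pixels'],cv2.COLOR_RGB2HSV); m=((hsv[...,0]<8)|(hsv[...,0]>172))&(hsv[...,1]>150)&(hsv[...,2]>40)
m[:, :200]=0;m[:,440:]=0
n,l,st,c=cv2.connectedComponentsWithStats(m.astype(np.uint8));print([s.tolist() for s in st[1:] if s[4]>60])
a=cv2.resize(w['pixels'][150:400,160:480,::-1],(768,600));cv2.imwrite('pics/w7c.png',a)
E
```

```text
[(0.98, [126.1, 151.0, 232.0, 210.3]), (0.7, [176.7, 367.9, 205.0, 398.4]), (0.61, [228.4, 192.6, 409.5, 337.8])] [(0.97, [320.1, 311.4, 355.6, 342.0]), (0.63, [272.9, 310.8, 304.6, 323.0]), (0.57, [328.4, 310.3, 356.0, 324.7]), (0.34, [262.7, 213.9, 556.1, 400.0])]
[(0.91, [354.0, 202.0, 384.8, 217.3]), (0.55, [319.4, 150.4, 345.0, 169.1])] [(0.65, [315.5, 150.0, 348.7, 175.0]), (0.53, [368.1, 152.4, 389.9, 166.2])]
[[200, 155, 32, 54, 1487], [226, 196, 183, 68, 7261], [426, 236, 14, 15, 183], [250, 308, 25, 31, 513], [305, 309, 18, 13, 198], [353, 308, 31, 31, 596]]
```

```bash
cat > th.py <<'E'
from h import *
def theta():
    s=env.state(); w=shot('wrist'); M=R.from_rotvec(s['orientation']).as_matrix()
    hsv=cv2.cvtColor(w['pixels'],cv2.COLOR_RGB2HSV); m=((hsv[...,0]<8)|(hsv[...,0]>172))&(hsv[...,1]>150)&(hsv[...,2]>40)
    rows=np.where(m[:,280:360].sum(1)>40)[0]
    out=[]
    for t in range(-5,95):
        a=np.radians(t); y=np.sin(a)*.060+.0015*np.cos(a); z=-.022+.060*np.cos(a)-.0015*np.sin(a)
        out.append(proj(w,np.array(s['tool_pos'])+M@[y,0,z])[1])
    r=rows.min() if len(rows) else None
    print(s['clock'],np.round(s['tool_pos'],4),np.round(s['force'],2),np.round(s['ft_torque'],3),round(s['gripper_width'],4),round(s['grip_force'],1),'toprow',r,'theta',None if r is None else int(np.argmin(np.abs(np.array(out[:70])-r)))-5, [int(v) for v in out[5::10]])
    return w
if __name__=='__main__':
    w=theta(); print([(round(x['conf'],2),x['rect']) for x in env.cut_out(w,'piece1')])
E
python3 th.py
```

```text
17.225 [ 0.491  -0.1273  0.2681] [ 1.84 -0.98  0.29] [-0.132 -0.095  0.078] 0.0596 18.7 toprow 196 theta 25 [230, 216, 202, 189, 178, 168, 161, 156, 154, 158]
[(0.98, [281.4, 313.0, 315.0, 346.2]), (0.63, [322.5, 323.6, 345.0, 342.1]), (0.61, [324.2, 311.7, 361.1, 344.1]), (0.56, [343.0, 341.7, 354.1, 346.9])]
```

Call:
step_arm([
  [0.698,-0.39,0,-0.3,0],
  [0.698,-0.39,0,-0.3,0],
  [0.698,0,0,0,0],
])

```text
clock: 17.7
tool_pos: [0.489, -0.1478, 0.2836]
orientation: [2.334, 2.102, 0.001]
force: [0.0, -0.2, -2.2]
gripper_width: 0.0596
grip_force: 18.2
```

```bash
python3 th.py
```

```text
17.7 [ 0.489  -0.1478  0.2836] [ 0.   -0.22 -2.21] [0.09  0.01  0.054] 0.0596 18.2 toprow 191 theta 29 [230, 216, 202, 189, 178, 168, 161, 156, 154, 158]
[(0.91, [326.1, 312.3, 355.4, 336.4])]
```

Call:
step_arm([
  [0.698,-0.44,0,-0.24,0],
  [0.698,-0.44,0,-0.24,0],
  [0.698,0,0,0,0],
  [0.698,0,0,0,0],
])

```text
clock: 18.3
tool_pos: [0.4865, -0.1688, 0.2948]
orientation: [-2.333, -2.104, -0.0]
force: [-0.0, 0.2, -1.0]
gripper_width: 0.0596
grip_force: 18.2
```

```bash
python3 th.py
```

```text
18.3 [ 0.4865 -0.1688  0.2948] [-0.03  0.23 -0.96] [ 0.114  0.046 -0.02 ] 0.0596 18.2 toprow 190 theta 30 [230, 216, 202, 189, 178, 168, 161, 156, 154, 158]
[(0.73, [306.7, 312.8, 330.3, 319.0])]
```

```bash
python3 - <<'E'
from h import *
w=shot('wrist','wrist8.png');p=shot('side','side8.png');t=shot('top','top8.png')
for q in(w,p,t):
  print([(round(x['conf'],2),np.round(x['rect']).tolist()) for x in env.cut_out(q,'pan')],[(round(x['conf'],2),np.round(x['rect']).tolist()) for x in env.cut_out(q,'piece1')])
for r in range(150,330,8): print(r,w['pixels'][r,320].tolist(),w['pixels'][r,250].tolist())
s=env.state()
c=np.array([.477,-.291]);ey=np.array([.098,.995]);ex=np.array([.995,-.098])
for th in(30,45):
  a=np.radians(th)
  tcp=np.array(s['tool_pos'])
  for nm,(px,py,pz) in dict(lipL=(-38,-80,8),lipR=(38,-80,8),backB=(0,65,0)).items():
    d=np.array([py-63.5,pz-60])/1000
    y=np.cos(a)*d[0]-np.sin(a)*d[1]; z=np.sin(a)*d[0]+np.cos(a)*d[1]
    X=np.array([*(tcp[:2]+ey*y+ex*px/1000),tcp[2]+.022+z]); print(th,nm,X.round(3),'side',proj(p,X).round(0),'top',proj(t,X).round(0),'w',proj(w,X).round(0))
E
```

```text
[(0.66, [227.0, 188.0, 412.0, 322.0]), (0.56, [134.0, 119.0, 234.0, 178.0]), (0.28, [382.0, 288.0, 600.0, 400.0])] [(0.63, [306.0, 312.0, 330.0, 317.0]), (0.38, [267.0, 180.0, 599.0, 399.0])]
[(0.72, [320.0, 140.0, 348.0, 160.0]), (0.71, [355.0, 202.0, 384.0, 217.0]), (0.58, [366.0, 299.0, 397.0, 325.0]), (0.54, [286.0, 111.0, 358.0, 196.0]), (0.17, [344.0, 134.0, 355.0, 146.0])] [(0.31, [287.0, 111.0, 360.0, 196.0])]
[(0.77, [189.0, 276.0, 219.0, 310.0]), (0.63, [365.0, 201.0, 398.0, 221.0])] [(0.47, [404.0, 217.0, 414.0, 227.0])]
150 [212, 218, 205] [212, 218, 203]
158 [212, 217, 204] [210, 206, 190]
166 [210, 206, 190] [212, 218, 202]
174 [211, 216, 204] [212, 218, 202]
182 [131, 131, 121] [212, 217, 201]
190 [142, 41, 37] [112, 35, 29]
198 [141, 38, 33] [112, 30, 27]
206 [143, 40, 36] [108, 26, 24]
214 [110, 29, 27] [111, 28, 26]
222 [110, 30, 27] [111, 30, 27]
230 [18, 18, 18] [111, 29, 26]
238 [16, 17, 17] [108, 27, 25]
246 [16, 15, 16] [106, 28, 25]
254 [18, 17, 17] [78, 75, 69]
262 [18, 16, 19] [16, 15, 13]
270 [18, 16, 18] [15, 15, 15]
278 [14, 15, 15] [16, 18, 15]
286 [15, 14, 15] [14, 14, 14]
294 [21, 20, 21] [15, 16, 14]
302 [22, 23, 23] [18, 17, 19]
310 [206, 200, 140] [15, 14, 15]
318 [180, 176, 167] [145, 140, 125]
326 [135, 132, 125] [164, 159, 143]
30 lipL [ 0.439 -0.263  0.2  ] side [347. 154.] top [399. 228.] w [275. 306.]
30 lipR [ 0.515 -0.27   0.2  ] side [330. 152.] top [400. 205.] w [358. 305.]
30 backB [ 0.49  -0.137  0.266] side [331. 158.] top [362. 208.] w [315. 190.]
45 lipL [ 0.442 -0.229  0.179] side [345. 162.] top [387. 228.] w [276. 261.]
45 lipR [ 0.518 -0.237  0.179] side [328. 160.] top [389. 206.] w [356. 261.]
45 backB [ 0.491 -0.125  0.275] side [331. 158.] top [359. 207.] w [315. 174.]
```

```bash
python3 - <<'E'
from h import *
w=shot('wrist')
T=np.eye(4);yaw=np.radians(88);a=yaw
M=np.array([[np.cos(a),np.sin(a),0],[np.sin(a),-np.cos(a),0],[0,0,-1]]);T[:3,:3]=M;T[:3,3]=[.367,-.3586,.3288]
w['w2c']=np.linalg.inv(T@np.array(w['hand_eye']))
print(atz(w,(491,100),.185)) # check rear inner ~ .52,-.286
c=np.array([.477,-.291]);ey=np.array([.098,.995]);ex=np.array([.995,-.098])
for uv in((570,10),(520,205),(545,110)):
  for z in(.25,.27):
    X=atz(w,uv,z)[:2]-c; print(uv,z,(X@ex).round(4),(X@ey).round(4))
for i in range(4):
  w=shot('wrist'); s=env.state(); print(np.round(s['force'],2),np.round(s['ft_torque'],3),s['clock'])
E
```

```text
[ 0.52354216 -0.28483251  0.185     ]
(570, 10) 0.25 0.0471 0.0651
(570, 10) 0.27 0.0332 0.0597
(520, 205) 0.25 0.0514 -0.0638
(520, 205) 0.27 0.0371 -0.0576
(545, 110) 0.25 0.0496 0.0053
(545, 110) 0.27 0.0354 0.0053
[ 1.06  0.07 -1.81] [ 0.074  0.018 -0.006] 18.95
[-0.12  0.2  -1.27] [ 0.089 -0.052 -0.041] 19.0
[ 0.83  0.77 -1.62] [ 0.046 -0.026  0.048] 19.05
[ 0.37  0.06 -1.48] [ 0.157 -0.076  0.01 ] 19.1
```

Call:
step_arm([
  [0.698,-0.1,-0.2,-0.4,0],
  [0.698,-0.5,0,-0.4,0],
  [0.698,-0.5,0,0,0],
  [0.698,-0.5,0,0,0],
  [0.698,0,0,0,0],
])

```text
clock: 19.73
tool_pos: [0.4771, -0.209, 0.3142]
orientation: [-2.334, -2.102, 0.001]
force: [-0.0, -0.5, -2.6]
gripper_width: 0.0596
grip_force: 18.2
```

```bash
python3 th.py
```

```text
19.725 [ 0.4771 -0.209   0.3142] [-0.05 -0.53 -2.59] [-0.013  0.012 -0.025] 0.0596 18.2 toprow 189 theta 31 [230, 216, 202, 189, 178, 168, 161, 156, 154, 158]
[]
```

Call:
step_arm([
  [0.7,0,0,0,0],
  [0.7,0,0,0,0],
])

```text
clock: 20.08
tool_pos: [0.4775, -0.2076, 0.3147]
orientation: [-2.332, -2.105, -0.0]
force: [0.2, -0.5, -2.4]
gripper_width: 0.0598
grip_force: 10.2
```

```bash
python3 th.py
```

```text
20.075 [ 0.4775 -0.2076  0.3147] [ 0.16 -0.54 -2.38] [ 0.045 -0.02   0.022] 0.0598 10.2 toprow 186 theta 33 [230, 216, 202, 189, 178, 168, 161, 156, 154, 158]
[]
```

```bash
python3 - <<'E'
from h import *
F=[]
for i in range(8):
    t=shot('top' if i%2 else 'side','%s9.png'%('top' if i%2 else 'side')); s=env.state();F.append(np.r_[s['force'],s['ft_torque']])
    T=t if i%2 else None
print(np.mean(F,0).round(2),s['clock'])
def blobs(t,box,path):
    px=t['pixels'];x0,y0,x1,y1=box
    hsv=cv2.cvtColor(px,cv2.COLOR_RGB2HSV).astype(int);m=(hsv[...,0]>20)&(hsv[...,0]<36)&(hsv[...,1]>60)&(hsv[...,2]>60)
    n,l,st,c=cv2.connectedComponentsWithStats(m[y0:y1,x0:x1].astype(np.uint8))
    print([(s[:2]+[x0,y0]).tolist()+s[2:].tolist() for s in st[1:] if s[4]>3])
t=shot('top');blobs(t,(355,150,450,255),'');p=shot('side');blobs(p,(280,105,365,200),'')
print([(round(x['conf'],2),np.round(x['rect']).tolist()) for x in env.cut_out(t,'piece1')],[(round(x['conf'],2),np.round(x['rect']).tolist()) for x in env.cut_out(p,'piece1')])
s=env.state();tcp=np.array(s['tool_pos']);a=np.radians(33);c=np.array([.477,-.291]);ey=np.array([.098,.995]);ex=np.array([.995,-.098])
for px,py,pz in((-36,-80,8),(36,-80,8),(-44,-20,3),(44,-20,3)):
    d=np.array([py-63.5,pz-60])/1000;y=np.cos(a)*d[0]-np.sin(a)*d[1]; z=np.sin(a)*d[0]+np.cos(a)*d[1]
    X=np.array([*(tcp[:2]+ey*y+ex*px/1000),tcp[2]+.022+z]); print(px,py,X.round(3),proj(t,X).round(0),proj(p,X).round(0))
for u,v in((-45,-72),(45,-72),(45,72),(-45,72)): print('mouth',u,v,proj(t,[*(c+ex*u/1000+ey*v/1000),.185]).round(0))
cv2.imwrite('pics/mix.png',np.hstack([cv2.resize(t['pixels'][180:250,360:440,::-1],(400,350),interpolation=2),cv2.resize(p['pixels'][110:190,285:376,::-1],(398,350),interpolation=2)]))
E
```

```text
[-0.13  0.1  -2.23  0.06 -0.    0.  ] 20.575
[[359, 163, 68, 71, 1264], [400, 183, 36, 62, 339], [397, 200, 5, 3, 6], [355, 229, 38, 26, 721]]
[[331, 154, 12, 7, 59]]
[(0.64, [374.0, 195.0, 410.0, 224.0])] [(0.36, [326.0, 227.0, 368.0, 232.0])]
-36 -80 [ 0.433 -0.296  0.215] [410. 229.] [349. 147.]
36 -80 [ 0.504 -0.303  0.215] [411. 208.] [333. 145.]
-44 -20 [ 0.43  -0.242  0.244] [395. 228.] [348. 149.]
44 -20 [ 0.517 -0.251  0.244] [397. 201.] [329. 146.]
mouth -45 -72 [427. 233.]
mouth 45 -72 [428. 207.]
mouth 45 72 [385. 202.]
mouth -45 72 [383. 228.]
```

Call:
step_arm([
  [0.7,0,0,-1,0],
  [0.7,0,0,0,0],
  [0.7,0,0,1,0],
  [0.7,0,0,-1,0],
  [0.7,0,0,0,0],
])

```text
clock: 21.4
tool_pos: [0.478, -0.2083, 0.3409]
orientation: [2.331, 2.103, 0.001]
force: [0.5, 0.5, -1.8]
gripper_width: 0.0597
grip_force: 9.7
```

```bash
python3 th.py
```

```text
21.4 [ 0.478  -0.2083  0.3409] [ 0.54  0.46 -1.76] [-0.016  0.023 -0.01 ] 0.0597 9.7 toprow 169 theta 50 [230, 216, 202, 189, 178, 168, 161, 156, 154, 158]
[]
```

Call:
step_arm([
  [0.7,-0.6,0,0,0],
  [0.7,0.6,0,0,0],
  [0.7,0,0,0.8,0],
  [0.7,0,0,-0.8,0],
  [0.7,-0.6,0,0,0],
])

```text
clock: 22.12
tool_pos: [0.4768, -0.2234, 0.3426]
orientation: [2.328, 2.103, 0.002]
force: [-0.4, -0.5, -1.9]
gripper_width: 0.0597
grip_force: 9.5
```

Call:
step_arm([
  [0.7,0.6,0,0.5,0],
  [0.7,0,0,-0.5,0],
  [0.7,0,0,0,0],
])

```text
clock: 22.5
tool_pos: [0.478, -0.2083, 0.3417]
orientation: [2.33, 2.103, 0.001]
force: [-0.1, 0.9, -1.6]
gripper_width: 0.0599
grip_force: 9.3
```

```bash
python3 th.py;python3 - <<'E'
from h import *
F=[]
for i in range(8):
    t=shot('wrist'); s=env.state();F.append(np.r_[s['force'],s['ft_torque']])
print(np.mean(F,0).round(2),s['clock'])
plan([.367,-.36,.335],84.4,op=.69)
E
```

```text
22.5 [ 0.478  -0.2083  0.3417] [-0.14  0.88 -1.58] [ 0.061 -0.029  0.026] 0.0599 9.3 toprow 164 theta 56 [230, 216, 202, 189, 178, 168, 161, 156, 154, 158]
[(0.25, [276.1, 0.0, 293.4, 6.2])]
[ 0.17 -0.02 -2.2   0.    0.01 -0.  ] 23.0
[[0.69, -0.81, -0.47, 0.02, -0.0], [0.69, -0.81, -0.47, 0.02, -0.0], [0.69, -0.81, -0.47, 0.02, -0.0], [0.69, -0.81, -0.47, 0.03, -0.01], [0.69, -0.81, -0.47, 0.02, -0.0]]
[[0.69, -0.82, -0.48, 0.03, -0.01], [0.69, -0.81, -0.47, 0.02, -0.0], [0.69, -0.82, -0.48, 0.03, -0.01]]
```

```bash
python3 - <<'E'
from h import *
plan([.532,.246,.26],90,op=.685,start=[.4870,-.1188,.3417,84.3])
E
```

```text
[[0.685, 0.92, 0.02, 0.2, -0.04], [0.685, 0.92, 0.03, 0.2, -0.04], [0.685, 0.92, 0.03, 0.2, -0.03], [0.685, 0.92, 0.04, 0.21, -0.04], [0.685, 0.92, 0.05, 0.2, -0.03]]
[[0.685, 0.92, 0.05, 0.21, -0.04], [0.685, 0.92, 0.06, 0.2, -0.03], [0.685, 0.92, 0.06, 0.21, -0.04], [0.685, 0.91, 0.07, 0.2, -0.03], [0.685, 0.91, 0.07, 0.21, -0.04]]
[[0.685, 0.91, 0.08, 0.2, -0.03], [0.685, 0.92, 0.08, 0.21, -0.04], [0.685, 0.91, 0.09, 0.2, -0.03], [0.685, 0.91, 0.09, 0.21, -0.04], [0.685, 0.92, 0.1, 0.2, -0.03]]
[[0.685, 0.91, 0.11, 0.21, -0.04]]
```

Call:
step_arm([
  [0.685,0,0,0,0],
  [0.685,0.6,0,0,0],
  [0.685,1,0,0,0],
  [0.685,1,0,0,0],
  [0.685,1,0,0,0],
], force=60)

```text
clock: 23.62
tool_pos: [0.4867, -0.1168, 0.3399]
orientation: [-2.332, -2.105, -0.001]
force: [0.5, 0.1, -1.8]
gripper_width: 0.0595
grip_force: 40.5
```

```bash
python3 - <<'E'
from h import *
t=shot('top');p=shot('side')
for q in(t,p): print([(round(x['conf'],2),np.round(x['rect']).tolist()) for x in env.cut_out(q,'piece1')])
cv2.imwrite('pics/mix2.png',np.hstack([cv2.resize(t['pixels'][180:250,360:440,::-1],(400,350),interpolation=2),cv2.resize(p['pixels'][110:190,285:376,::-1],(398,350),interpolation=2)]))
E
```

```text
[(0.63, [404.0, 216.0, 414.0, 226.0]), (0.52, [390.0, 208.0, 398.0, 217.0]), (0.47, [397.0, 208.0, 409.0, 217.0]), (0.43, [394.0, 217.0, 403.0, 220.0]), (0.43, [340.0, 188.0, 371.0, 217.0])]
[]
```

View pics/mix2.png

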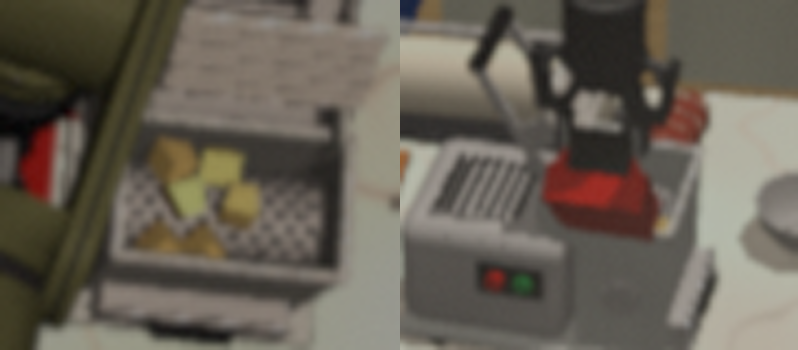

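Six pieces lie in the mouth (crop pixels (172,157), (222,166), (187,197), (242,203), (158,237), (203,243)), and the pan is empty. I'm carrying it back.

Call:
step_arm([
  [0.685,0.92,0.02,0.2,-0.04],
  [0.685,0.92,0.03,0.2,-0.04],
  [0.685,0.92,0.03,0.2,-0.03],
  [0.685,0.92,0.04,0.21,-0.04],
  [0.685,0.92,0.05,0.2,-0.03],
])

```text
clock: 24.45
tool_pos: [0.5013, -0.0042, 0.3144]
orientation: [2.3, 2.14, -0.0]
force: [0.5, -0.0, -1.8]
gripper_width: 0.0594
grip_force: 40.5
```

Call:
step_arm([
  [0.685,0.92,0.05,0.21,-0.04],
  [0.685,0.92,0.06,0.2,-0.03],
  [0.685,0.92,0.06,0.21,-0.04],
  [0.685,0.91,0.07,0.2,-0.03],
  [0.685,0.91,0.07,0.21,-0.04],
])

```text
clock: 25.08
tool_pos: [0.516, 0.1096, 0.2886]
orientation: [2.266, 2.175, -0.0]
force: [-0.1, 0.2, -1.6]
gripper_width: 0.0594
grip_force: 40.5
```

Call:
step_arm([
  [0.685,0.91,0.08,0.2,-0.03],
  [0.685,0.92,0.08,0.21,-0.04],
  [0.685,0.91,0.09,0.2,-0.03],
  [0.685,0.91,0.09,0.21,-0.04],
  [0.685,0.92,0.1,0.2,-0.03],
])

```text
clock: 25.7
tool_pos: [0.5303, 0.2238, 0.263]
orientation: [2.234, 2.209, -0.0]
force: [-0.7, -0.3, -1.5]
gripper_width: 0.0592
grip_force: 40.5
```

Call:
step_arm([
  [0.685,0.8,0.11,0.21,-0.04],
  [0.685,0,0,0,0],
])

```text
clock: 25.95
tool_pos: [0.5327, 0.2444, 0.2572]
orientation: [-2.223, -2.219, 0.002]
force: [0.6, -0.8, -2.8]
gripper_width: 0.0591
grip_force: 40.6
```

```bash
python3 th.py; python3 - <<'E'
from h import *
w=shot('wrist')
# platform rear-left / rear-right corner predictions for centre (.532,.291) yaw 5.3deg
c=np.array([.532,.291]);a=np.radians(5.3);ex=np.array([np.cos(a),np.sin(a)]);ey=np.array([-ex[1],ex[0]])
for u,v in((-.105,.12),(.105,.12)): print(proj(w,[*(c+ex*u+ey*v),.09]).round(0))
g=cv2.cvtColor(w['pixels'],cv2.COLOR_RGB2GRAY)
print([int(x) for x in g[60:200:3,250]]); print(g[150,60:300:6].tolist())
E
```

```text
25.95 [0.5327 0.2444 0.2572] [ 0.57 -0.82 -2.82] [-0.019 -0.003 -0.001] 0.0591 40.6 toprow 165 theta 54 [230, 216, 202, 189, 178, 168, 160, 155, 154, 157]
[(0.58, [120.4, 2.6, 436.7, 253.3])]
[181.   5.]
[424. -22.]
[193, 191, 190, 189, 188, 187, 187, 187, 185, 184, 184, 185, 188, 189, 188, 187, 187, 186, 188, 190, 191, 192, 191, 192, 191, 191, 190, 189, 189, 190, 188, 187, 185, 184, 182, 65, 73, 85, 85, 85, 86, 86, 85, 86, 86, 85, 85]
[207, 207, 207, 207, 208, 207, 208, 208, 208, 208, 208, 208, 208, 208, 208, 208, 207, 204, 127, 133, 88, 97, 159, 210, 91, 209, 183, 187, 188, 186, 186, 186, 189, 186, 186, 188, 187, 185, 183, 188]
```

Call:
step_arm([
  [0.69,0.12,0,0.5,0],
  [0.697,0.12,0,0.5,0],
  [0.697,0,0,0.4,0],
  [0.697,0,0,0.2,0],
  [0.697,0,0,0,0],
])

```text
clock: 26.72
tool_pos: [0.5327, 0.2493, 0.2176]
orientation: [-2.225, -2.218, 0.001]
force: [0.6, 0.3, -1.5]
gripper_width: 0.0596
grip_force: 20.5
```

```bash
python3 th.py
```

```text
26.725 [0.5327 0.2493 0.2176] [ 0.65  0.31 -1.45] [ 0.066 -0.026 -0.036] 0.0596 20.5 toprow 165 theta 54 [230, 216, 202, 189, 178, 168, 160, 155, 154, 157]
[]
```

Now roll the pan flat about its lip.

Call:
step_arm([
  [0.697,0.4,0,0.2,0],
  [0.697,0.45,0,0.18,0],
  [0.697,0.42,0,0.23,0],
  [0.697,0.42,0,0.23,0],
  [0.697,0,0,0,0],
])

```text
clock: 27.45
tool_pos: [0.5328, 0.2929, 0.1966]
orientation: [-2.223, -2.219, 0.0]
force: [-0.8, 1.6, 1.3]
gripper_width: 0.0594
grip_force: 21.2
```

```bash
python3 th.py
```

```text
27.45 [0.5328 0.2929 0.1966] [-0.8   1.59  1.26] [ 0.117 -0.053  0.033] 0.0594 21.2 toprow 183 theta 36 [230, 216, 202, 189, 178, 168, 160, 155, 154, 157]
[(0.42, [428.0, 365.2, 449.6, 398.9])]
```

Call:
step_arm([
  [0.697,0.38,0,0.3,0],
  [0.697,0.38,0,0.29,0],
  [0.697,0.33,0,0.35,0],
  [0.697,0.33,0,0.35,0],
  [0.697,0,0,0,0],
])

```text
clock: 28.18
tool_pos: [0.5323, 0.3275, 0.1632]
orientation: [-2.224, -2.218, 0.004]
force: [0.0, -0.4, -1.6]
gripper_width: 0.0595
grip_force: 21.2
```

```bash
python3 th.py
```

```text
28.175 [0.5323 0.3275 0.1632] [ 0.01 -0.38 -1.64] [ 0.005  0.044 -0.011] 0.0595 21.2 toprow 208 theta 16 [230, 216, 202, 189, 178, 168, 160, 155, 154, 157]
[]
```

Call:
step_arm([
  [0.697,0.28,0,0.38,0],
  [0.697,0.27,0,0.38,0],
  [0.697,0.22,0,0.3,0],
  [0.697,0.15,0,0.25,0],
  [0.697,0,0,0,0],
])

```text
clock: 28.9
tool_pos: [0.5331, 0.3506, 0.1316]
orientation: [-2.224, -2.218, 0.0]
force: [0.4, 0.4, -0.7]
gripper_width: 0.0597
grip_force: 21.3
```

```bash
python3 th.py
```

```text
28.9 [0.5331 0.3506 0.1316] [ 0.37  0.36 -0.72] [ 0.087 -0.113  0.057] 0.0597 21.3 toprow 232 theta -1 [230, 216, 202, 189, 178, 168, 160, 155, 154, 157]
[(0.28, [231.6, 227.0, 405.2, 373.8])]
```

Call:
step_arm([
  [0.697,0,0,0.06,0],
  [0.697,0,0,0.06,0],
  [0.697,0,0,0,0],
])

```text
clock: 29.38
tool_pos: [0.5332, 0.3503, 0.1311]
orientation: [-2.226, -2.217, -0.0]
force: [-2.9, -1.1, 8.1]
gripper_width: 0.0595
grip_force: 22.1
```

```bash
python3 th.py
```

```text
29.375 [0.5332 0.3503 0.1311] [-2.88 -1.14  8.1 ] [-0.238  0.624 -0.119] 0.0595 22.1 toprow 232 theta -1 [230, 216, 202, 189, 178, 168, 160, 155, 154, 157]
[]
```

Call:
step_arm([
  [0.697,0,0,-0.08,0],
  [0.72,0,0,0,0],
  [0.78,0,0,0,0],
  [1,0,0,0,0],
  [1,0,0,0,0],
])

```text
clock: 30.1
tool_pos: [0.5332, 0.3501, 0.1309]
orientation: [-2.225, -2.218, 0.001]
force: [0.0, -0.2, 0.6]
gripper_width: 0.085
grip_force: 0.0
```

Call:
step_arm([
  [1,0,0,-0.3,0],
  [1,0,0,-0.8,0],
  [1,0,0,-1,0],
  [1,0,0,-1,0],
  [1,0,0,-1,0],
])

```text
clock: 30.72
tool_pos: [0.5336, 0.3504, 0.2366]
orientation: [2.224, 2.217, 0.004]
force: [0.4, -0.9, 0.2]
gripper_width: 0.0851
grip_force: 0.0
```

```bash
python3 - <<'E'
from h import *
s=env.state();print(s['clock'],np.round(s['tool_pos'],4),np.round(s['force'],2),s['gripper_width'])
w=shot('wrist','wrist10.png');t=shot('top')
print([(round(x['conf'],2),np.round(x['rect'],1).tolist()) for x in env.cut_out(w,'pan')],[(round(x['conf'],2),np.round(x['rect'],1).tolist()) for x in env.cut_out(t,'pan')])
for m in((-47,65,0),(47,65,0),(47,65,36),(-35.5,-80,8),(35.5,-80,8)): print(m,proj(w,[.533+m[0]/1000,.287+m[1]/1000,.09+m[2]/1000]).round(0))
hsv=cv2.cvtColor(w['pixels'],cv2.COLOR_RGB2HSV); m=((hsv[...,0]<8)|(hsv[...,0]>172))&(hsv[...,1]>150)&(hsv[...,2]>40)
n,l,st,c=cv2.connectedComponentsWithStats(m.astype(np.uint8));print([q.tolist() for q in st[1:] if q[4]>100])
E
```

```text
30.725 [0.5336 0.3504 0.2366] [ 0.37 -0.89  0.16] 0.08507169879116387
[(0.72, [262.9, 187.1, 370.7, 324.4]), (0.6, [0.0, 61.8, 100.0, 173.0])] [(0.97, [185.9, 281.6, 209.8, 313.6]), (0.95, [343.4, 251.7, 368.3, 283.6]), (0.58, [220.8, 191.1, 264.8, 217.1])]
(-47, 65, 0) [266. 185.]
(47, 65, 0) [363. 184.]
(47, 65, 36) [369. 196.]
(-35.5, -80, 8) [283. 314.]
(35.5, -80, 8) [348. 314.]
[[0, 61, 99, 108, 5585], [262, 187, 108, 139, 10938]]
```

```bash
python3 - <<'E'
from h import *
plan([.62,-.05,.405],84.4,op=0)
plan([.681,-.311,.405],84.4,op=0,start=[.62,-.05,.405,84.4])
E
```

```text
[[0, -0.89, 0.19, -0.38, 0.03], [0, -0.89, 0.2, -0.38, 0.03], [0, -0.89, 0.2, -0.38, 0.03], [0, -0.89, 0.21, -0.38, 0.03], [0, -0.88, 0.21, -0.38, 0.03]]
[[0, -0.88, 0.22, -0.38, 0.03], [0, -0.88, 0.22, -0.38, 0.03], [0, -0.88, 0.23, -0.38, 0.03], [0, -0.88, 0.23, -0.38, 0.03], [0, -0.88, 0.24, -0.38, 0.03]]
[[0, -0.88, 0.24, -0.38, 0.03], [0, -0.88, 0.25, -0.37, 0.03], [0, -0.87, 0.25, -0.38, 0.03], [0, -0.87, 0.26, -0.37, 0.03], [0, -0.87, 0.26, -0.38, 0.03]]
[[0, -0.87, 0.26, -0.37, 0.03], [0, -0.87, 0.27, -0.38, 0.03], [0, -0.88, 0.28, -0.37, 0.03]]
[[0, -0.92, 0.31, 0.0, 0.0], [0, -0.92, 0.31, 0.0, 0.0], [0, -0.92, 0.31, 0.0, 0.0], [0, -0.92, 0.31, 0.0, 0.0], [0, -0.92, 0.32, 0.0, 0.0]]
[[0, -0.93, 0.31, 0.0, 0.0], [0, -0.92, 0.32, 0.0, 0.0], [0, -0.93, 0.31, 0.0, 0.0], [0, -0.92, 0.32, 0.0, 0.0], [0, -0.93, 0.31, 0.0, 0.0]]
[[0, -0.92, 0.32, 0.0, 0.0]]
```

Call:
step_arm([
  [0,-0.89,0.19,-0.38,0.03],
  [0,-0.89,0.2,-0.38,0.03],
  [0,-0.89,0.2,-0.38,0.03],
  [0,-0.89,0.21,-0.38,0.03],
  [0,-0.88,0.21,-0.38,0.03],
])

```text
clock: 31.55
tool_pos: [0.5574, 0.237, 0.2819]
orientation: [2.255, 2.187, 0.001]
force: [0.2, 1.0, 0.5]
gripper_width: 0.0001
grip_force: 0.0
```

Call:
step_arm([
  [0,-0.88,0.22,-0.38,0.03],
  [0,-0.88,0.22,-0.38,0.03],
  [0,-0.88,0.23,-0.38,0.03],
  [0,-0.88,0.23,-0.38,0.03],
  [0,-0.88,0.24,-0.38,0.03],
])

```text
clock: 32.17
tool_pos: [0.5812, 0.1261, 0.3294]
orientation: [2.283, 2.158, 0.0]
force: [0.2, 0.9, 0.1]
gripper_width: 0.0
grip_force: 0.0
```

Call:
step_arm([
  [0,-0.88,0.24,-0.38,0.03],
  [0,-0.88,0.25,-0.37,0.03],
  [0,-0.87,0.25,-0.38,0.03],
  [0,-0.87,0.26,-0.37,0.03],
  [0,-0.87,0.26,-0.38,0.03],
])

```text
clock: 32.8
tool_pos: [0.6055, 0.0152, 0.3762]
orientation: [2.311, 2.128, 0.0]
force: [0.3, -0.5, 0.4]
gripper_width: -0.0005
grip_force: 0.0
```

Call:
step_arm([
  [0,-0.87,0.26,-0.37,0.03],
  [0,-0.87,0.27,-0.38,0.03],
  [0,-0.88,0.28,-0.37,0.03],
])

```text
clock: 33.17
tool_pos: [0.62, -0.0518, 0.4042]
orientation: [2.327, 2.11, 0.0]
force: [0.3, -0.3, -0.4]
gripper_width: -0.0001
grip_force: 0.0
```

```bash
python3 - <<'E'
from h import *
s=env.state();print(s['clock'],np.round(s['tool_pos'],4))
t=shot('top');p=shot('side')
c=np.array([.477,-.291]);ey=np.array([.098,.995]);ex=np.array([.995,-.098])
for n,q_ in(('t',t),('s',p)):
    r=env.cut_out(q_,'presser_bar'); print(n,[(round(x['conf'],2),np.round(x['rect']).tolist()) for x in r])
    g=q_['pixels'].max(2)
    for q in(1.9,2.,2.1,2.2):
        print(q,[proj(q_,[*(c+ex*(.075-.16*np.cos(q))+ey*v),.195+.16*np.sin(q)]).round(1).tolist() for v in(-.054,.054)])
g=t['pixels'].max(2); m=(g<45).astype(np.uint8); m[:, :385]=0;m[:,450:]=0;m[:145]=0;m[185:]=0
n,l,st,cc=cv2.connectedComponentsWithStats(m);print([(a.tolist(),b.round(1).tolist()) for a,b in zip(st[1:],cc[1:]) if a[4]>25])
plan([.681,-.311,.405],84.4,op=0)
E
```

```text
33.175 [ 0.62   -0.0518  0.4042]
t [(0.84, [392.0, 159.0, 439.0, 199.0])]
1.9 [[437.8, 168.0], [402.0, 164.2]]
2.0 [[437.4, 163.9], [401.9, 160.2]]
2.1 [[437.0, 160.3], [401.8, 156.6]]
2.2 [[436.4, 157.1], [401.5, 153.4]]
s [(0.71, [303.0, 115.0, 334.0, 153.0])]
1.9 [[314.3, 111.5], [307.5, 124.4]]
2.0 [[311.1, 112.2], [304.2, 125.1]]
2.1 [[308.0, 113.2], [301.1, 126.2]]
2.2 [[305.2, 114.5], [298.2, 127.5]]
[([403, 157, 35, 9, 198], [418.0, 160.8])]
[[0, -0.92, 0.31, 0.0, 0.0], [0, -0.92, 0.31, -0.01, 0.0], [0, -0.92, 0.32, 0.0, 0.0], [0, -0.92, 0.31, -0.01, 0.0], [0, -0.92, 0.32, 0.0, 0.0]]
[[0, -0.92, 0.31, -0.01, 0.0], [0, -0.92, 0.32, 0.0, 0.0], [0, -0.92, 0.31, -0.01, 0.0], [0, -0.92, 0.32, 0.0, 0.0], [0, -0.92, 0.31, -0.01, 0.0]]
[[0, -0.92, 0.32, 0.0, 0.0]]
```

Call:
step_arm([
  [0,-0.92,0.31,0.0,0.0],
  [0,-0.92,0.31,0,0.0],
  [0,-0.92,0.32,0.0,0.0],
  [0,-0.92,0.31,0,0.0],
  [0,-0.92,0.32,0.0,0.0],
])

```text
clock: 34.0
tool_pos: [0.6479, -0.1705, 0.4034]
orientation: [-2.327, -2.11, 0.0]
force: [0.3, -0.0, -0.2]
gripper_width: -0.0003
grip_force: 0.0
```

Call:
step_arm([
  [0,-0.92,0.31,0,0.0],
  [0,-0.92,0.32,0.0,0.0],
  [0,-0.92,0.31,0,0.0],
  [0,-0.92,0.32,0.0,0.0],
  [0,-0.92,0.31,0,0.0],
])

```text
clock: 34.62
tool_pos: [0.6758, -0.2884, 0.4035]
orientation: [2.327, 2.111, -0.0]
force: [-0.7, -0.1, 0.3]
gripper_width: 0.0002
grip_force: 0.0
```

Call:
step_arm([
  [0,-0.92,0.32,0,0.0],
  [0,0,0,0.8,0.0],
  [0,0,0,0.8,0.0],
  [0,0,0,0.8,0.0],
  [0,0,0,0.8,0],
])

```text
clock: 35.25
tool_pos: [0.6809, -0.3096, 0.3215]
orientation: [-2.325, -2.111, 0.001]
force: [-0.2, -0.2, -0.6]
gripper_width: -0.0001
grip_force: 0.0
```

```bash
cat > own.py <<'E'
from h import *
s=env.state();c=np.array([.477,-.291]);ey=np.array([.098,.995]);ex=np.array([.995,-.098])
d=np.array(s['tool_pos'][:2])-c;M=R.from_rotvec(s['orientation']).as_matrix()
print(s['clock'],'own',(d@ex*1000).round(1),(d@ey*1000).round(1),'z',round(s['tool_pos'][2],4),'F',np.round(s['force'],2),'yaw',np.degrees(np.arctan2(M[1,0],M[0,0])).round(1))
t=shot('top');g=t['pixels'].max(2); m=(g<45).astype(np.uint8)
for q in(.1,.3,.5,.8,1.,1.2,1.6,2.): print(q,proj(t,[*(c+ex*(.075-.16*np.cos(q))),.195+.16*np.sin(q)]).round(1).tolist(),end=' ')
print([(round(x['conf'],2),np.round(x['rect']).tolist()) for x in env.cut_out(t,'presser_bar')])
E
python3 own.py
```

```text
35.25 own 204.7 1.5 z 0.3215 F [-0.17 -0.25 -0.57] yaw 84.5
0.1 [405.9, 241.4] 0.3 [408.1, 238.0] 0.5 [410.4, 232.7] 0.8 [413.7, 221.2] 1.0 [415.8, 211.8] 1.2 [417.5, 201.4] 1.6 [419.6, 180.2] 2.0 [419.7, 162.0] [(0.67, [311.0, 224.0, 321.0, 272.0]), (0.64, [373.0, 151.0, 436.0, 246.0]), (0.57, [425.0, 185.0, 434.0, 201.0])]
```

Push the bar forward (tool −y), gently.

Call:
step_arm([
  [0,0,-0.5,0,0],
  [0,0,-0.5,0,0],
  [0,0,-0.4,0,0],
  [0,0,-0.4,0,0],
  [0,0,-0.4,0,0],
])

```text
clock: 35.98
tool_pos: [0.6258, -0.3052, 0.3243]
orientation: [2.326, 2.11, 0.001]
force: [1.9, -0.7, 0.7]
gripper_width: -0.0003
grip_force: 1.1
```

Call:
step_arm([
  [0,0,-0.4,0,0],
  [0,0,-0.4,0,0],
  [0,0,-0.4,0,0],
  [0,0,-0.4,0,0],
  [0,0,-0.4,0,0],
])

```text
clock: 36.6
tool_pos: [0.5758, -0.3002, 0.3234]
orientation: [-2.327, -2.11, 0.0]
force: [0.9, -0.2, 1.5]
gripper_width: 0.0
grip_force: 0.6
```

```bash
python3 own.py
```

```text
36.6 own 99.2 0.5 z 0.3234 F [ 0.92 -0.19  1.46] yaw 84.4
0.1 [405.9, 241.4] 0.3 [408.1, 238.0] 0.5 [410.4, 232.7] 0.8 [413.7, 221.2] 1.0 [415.8, 211.8] 1.2 [417.5, 201.4] 1.6 [419.6, 180.2] 2.0 [419.7, 162.0] []
```

Call:
step_arm([
  [0,0,-0.4,0,0],
  [0,0,-0.4,0,0],
  [0,0,-0.4,0,0],
  [0,0,-0.4,0,0],
  [0,0,-0.4,0,0],
])

```text
clock: 37.33
tool_pos: [0.5261, -0.2954, 0.3235]
orientation: [-2.327, -2.11, 0.0]
force: [0.6, -0.3, -0.2]
gripper_width: -0.0003
grip_force: 0.1
```

Call:
step_arm([
  [0,0,-0.4,0,0],
  [0,0,-0.4,0,0],
  [0,0,-0.4,0,0],
  [0,0,-0.3,0,0],
])

```text
clock: 37.83
tool_pos: [0.4889, -0.2917, 0.3236]
orientation: [2.327, 2.11, -0.0]
force: [-0.2, -0.0, 0.3]
gripper_width: 0.0
grip_force: 0.0
```

```bash
python3 own.py; python3 - <<'E'
from h import *
p=shot('side');c=np.array([.477,-.291]);ex=np.array([.995,-.098])
print([(round(x['conf'],2),np.round(x['rect']).tolist()) for x in env.cut_out(p,'presser_bar')])
for q in(.3,.5,.8,1.,1.2,1.6): print(q,proj(p,[*(c+ex*(.075-.16*np.cos(q))),.195+.16*np.sin(q)]).round(1).tolist(),end=' ')
w=shot('wrist');print([(round(x['conf'],2),np.round(x['rect']).tolist()) for x in env.cut_out(w,'presser_bar')])
for q in(.3,.5,.8,1.,1.2,1.6): print(q,proj(w,[*(c+ex*(.075-.16*np.cos(q))),.195+.16*np.sin(q)]).round(1).tolist(),end=' ')
E
```

```text
37.825 own 11.9 0.4 z 0.3236 F [-0.22 -0.02  0.28] yaw 84.4
0.1 [405.9, 241.4] 0.3 [408.1, 238.0] 0.5 [410.4, 232.7] 0.8 [413.7, 221.2] 1.0 [415.8, 211.8] 1.2 [417.5, 201.4] 1.6 [419.6, 180.2] 2.0 [419.7, 162.0] [(0.61, [369.0, 153.0, 432.0, 235.0])]
[(0.73, [319.0, 125.0, 354.0, 157.0])]
0.3 [356.4, 144.3] 0.5 [353.8, 138.3] 0.8 [347.6, 130.0] 1.0 [342.0, 125.4] 1.2 [335.6, 121.6] 1.6 [321.4, 117.5] [(0.98, [175.0, 122.0, 396.0, 314.0])]
0.3 [198.1, 209.6] 0.5 [200.7, 224.7] 0.8 [228.1, 251.3] 1.0 [267.0, 270.1] 1.2 [324.2, 287.0] 1.6 [471.5, 302.0]
```

Call:
step_arm([
  [0,0,0,-0.8,0],
  [0,0,0,-0.8,0],
  [0,0,0,-0.8,0],
  [0,0,0,0,0],
  [0,0,0,0,0],
])

```text
clock: 38.75
tool_pos: [0.4895, -0.2917, 0.3834]
orientation: [-2.327, -2.11, 0.0]
force: [0.9, -0.3, -0.2]
gripper_width: -0.0005
grip_force: 0.0
```

```bash
cat > pr.py <<'E'
from h import *
s=env.state();print(s['clock'],np.round(s['tool_pos'],4),np.round(s['force'],2))
c=np.array([.477,-.291]);ex=np.array([.995,-.098]);ey=np.array([.098,.995])
for n in('side','wrist'):
    p=shot(n); r=env.cut_out(p,'presser_bar'); print(n,[(round(x['conf'],2),np.round(x['rect']).tolist()) for x in r])
    print([(q,proj(p,[*(c+ex*(.075-.16*np.cos(q))),.195+.16*np.sin(q)]).round(0).tolist()) for q in(.1,.3,.4,.5,.65,.8,1.)])
g=p['pixels'].max(2).astype(int); 
for row in(180,200,210,220,230): print(row,g[row,120:330:5].tolist())
E
python3 pr.py
```

```text
38.75 [ 0.4895 -0.2917  0.3834] [ 0.88 -0.28 -0.21]
side [(0.57, [321.0, 139.0, 362.0, 161.0]), (0.22, [241.0, 207.0, 257.0, 248.0])]
[(0.1, [357.0, 150.0]), (0.3, [356.0, 144.0]), (0.4, [355.0, 141.0]), (0.5, [354.0, 138.0]), (0.65, [351.0, 134.0]), (0.8, [348.0, 130.0]), (1.0, [342.0, 125.0])]
wrist []
[(0.1, [224.0, 180.0]), (0.3, [221.0, 188.0]), (0.4, [222.0, 193.0]), (0.5, [226.0, 198.0]), (0.65, [235.0, 206.0]), (0.8, [250.0, 214.0]), (1.0, [281.0, 225.0])]
180 [196, 196, 196, 196, 196, 196, 196, 197, 197, 197, 197, 197, 197, 196, 196, 196, 196, 195, 42, 33, 32, 19, 96, 191, 194, 195, 195, 196, 176, 97, 66, 184, 196, 196, 196, 196, 196, 196, 196, 196, 195, 195]
200 [196, 197, 196, 197, 196, 196, 196, 197, 197, 196, 196, 197, 196, 197, 197, 197, 197, 197, 189, 26, 35, 21, 14, 196, 197, 196, 196, 197, 177, 175, 65, 108, 196, 196, 196, 196, 196, 196, 196, 195, 195, 195]
210 [188, 196, 196, 196, 196, 196, 196, 196, 196, 196, 197, 196, 197, 197, 197, 197, 197, 196, 190, 27, 34, 26, 16, 197, 197, 197, 197, 197, 185, 176, 66, 74, 147, 143, 143, 118, 105, 86, 78, 72, 143, 146]
220 [196, 191, 187, 196, 196, 196, 196, 196, 196, 196, 196, 196, 197, 196, 197, 197, 197, 196, 197, 27, 32, 26, 14, 138, 144, 151, 197, 198, 196, 182, 67, 78, 196, 196, 196, 85, 69, 69, 68, 68, 67, 80]
230 [196, 196, 196, 190, 181, 193, 196, 196, 195, 196, 196, 196, 196, 197, 197, 197, 197, 196, 142, 61, 29, 28, 19, 99, 116, 126, 146, 157, 162, 166, 168, 168, 167, 168, 165, 163, 157, 143, 128, 103, 86, 77]
```

```bash
cat > pq.py <<'E'
from h import *
c=np.array([.477,-.291]);ex=np.array([.995,-.098]);ey=np.array([.098,.995])
for k in range(2):
    w=shot('wrist'); g=w['pixels'].max(2); m=(g<50).astype(np.uint8); m[250:]=0; m[:,300:]=0; m[:,:150]=0
    n,l,st,cc=cv2.connectedComponentsWithStats(m); i=1+np.argmax(st[1:,4]); pts=np.argwhere(l==i)[:,::-1].astype(np.float32)
    rr=cv2.minAreaRect(pts); print(env.state()['clock'],st[i].tolist(),np.round(cc[i],1),np.round(rr[1],1))
for q in(.1,.2,.3,.4,.5,.6,.8):
    e=[proj(w,[*(c+ex*(.075-.16*np.cos(q))+ey*v),.195+.16*np.sin(q)]) for v in(-.054,0,.054)]
    print(q,np.round(e,0).tolist(),'len',np.linalg.norm(e[0]-e[2]).round(1))
E
python3 pq.py
```

```text
39.0 [205, 131, 30, 108, 2017] [219.8 183.6] [108.  20.]
39.05 [205, 131, 30, 108, 2017] [219.8 183.5] [107.9  20. ]
0.1 [[228.0, 227.0], [224.0, 180.0], [219.0, 127.0]] len 100.8
0.2 [[227.0, 233.0], [222.0, 184.0], [216.0, 129.0]] len 105.2
0.3 [[226.0, 240.0], [221.0, 188.0], [215.0, 130.0]] len 110.0
0.4 [[228.0, 247.0], [222.0, 193.0], [216.0, 132.0]] len 115.0
0.5 [[231.0, 254.0], [225.0, 198.0], [219.0, 134.0]] len 120.2
0.6 [[236.0, 261.0], [231.0, 203.0], [225.0, 136.0]] len 125.6
0.8 [[255.0, 277.0], [250.0, 214.0], [245.0, 141.0]] len 136.5
```

Call:
step_arm([
  [0,0,0,0,0],
  [0,0,0,0,0],
  [0,0,0,0,0],
  [0,0,0,0,0],
])

```text
clock: 39.55
tool_pos: [0.4896, -0.2918, 0.3836]
orientation: [2.327, 2.11, -0.0]
force: [0.5, -0.0, 0.5]
gripper_width: 0.0004
grip_force: 0.0
```

```bash
python3 pq.py|head -2
```

```text
39.6 [205, 131, 30, 107, 2001] [219.5 183. ] [107.5  20. ]
39.65 [205, 131, 30, 107, 2005] [219.5 183. ] [107.6  19.9]
```

Call:
step_arm([
  [0,0,0,-0.5,0],
  [0,0,0,0,0],
  [0,0,0,0,0],
  [0,0,0,0,0],
  [0,0,0,0,0],
])

```text
clock: 40.28
tool_pos: [0.4895, -0.2917, 0.3958]
orientation: [-2.327, -2.11, 0.0]
force: [-0.8, 0.1, 0.3]
gripper_width: 0.0002
grip_force: 0.0
```

```bash
python3 - <<'E'
from h import *
s=env.state();print(s['clock'],np.round(s['qd'],3))
t=shot('top');print([(round(x['conf'],2),np.round(x['rect']).tolist()) for x in env.cut_out(t,'pan')])
print(env.close_job())
E
```

```text
40.275 [-0.     0.    -0.001  0.001  0.002  0.   ]
[(0.77, [216.0, 192.0, 264.0, 221.0]), (0.58, [346.0, 254.0, 359.0, 267.0])]
the job is handed in; nothing more can be done
None
```

I handed the job in at about 40 s. By my camera measurements all six pieces are in the grater's mouth, the empty pan sits flat within about 10 mm of the platform's centre, and the presser rests on the cheese at about 0.2 rad; the hand-in returned no verdict.

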